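Check-weigh the brass spacers and sort them by length

TASK

With the balance still arrested, lay every brass spacer from the sheet in its pan; then swing the arrest lever fully over to free the beam, let the pan sink to its stop, and swing the lever fully back so that the beam is arrested level again. Then unload the pan and lay each spacer flat on the floor of the blue tray whose inner width suits its length (10 mm wider than the spacer). Touch neither spacers nor beam nor pan while the beam is free, and leave the other things on the bench where they are.

Things in the scene. Friction and masses are not known exactly. Their poses are not given: they have to be found in the camera images.
- sp_short_a: solid brass spacer bar, square section 14 x 14 mm, 26 mm long along its own x axis, about 35 g; origin at its centre (7 mm above what it lies on); starts lying on the white sheet or is absent
- sp_short_b: solid brass spacer bar, square section 14 x 14 mm, 26 mm long along its own x axis, about 35 g; origin at its centre (7 mm above what it lies on); starts lying on the white sheet or is absent
- sp_mid_a: solid brass spacer bar, square section 14 x 14 mm, 38 mm long along its own x axis, about 51 g; origin at its centre (7 mm above what it lies on); starts lying on the white sheet or is absent
- sp_mid_b: solid brass spacer bar, square section 14 x 14 mm, 38 mm long along its own x axis, about 51 g; origin at its centre (7 mm above what it lies on); starts lying on the white sheet or is absent
- sp_long_a: solid brass spacer bar, square section 14 x 14 mm, 50 mm long along its own x axis, about 67 g; origin at its centre (7 mm above what it lies on); starts lying on the white sheet or is absent
- sp_long_b: solid brass spacer bar, square section 14 x 14 mm, 50 mm long along its own x axis, about 67 g; origin at its centre (7 mm above what it lies on); starts lying on the white sheet or is absent
- balance: small beam balance screwed to the bench: dark steel base plate 165 x 170 x 12 mm, two grey posts 88 mm high that carry the beam's pivot at height 75 mm. Origin on the bench below the pivot, z up; the beam runs along its y axis: pan towards +y, brass counterweight (to y = -83 mm, top at 95 mm) towards -y; the arrest lever stands in front, towards -x
- pan_in (a point): square steel pan, part of the beam, its centre 140 mm from the pivot; origin at the centre of its inner floor, axes parallel to the balance's when level; inside 120 mm (x) by 104 mm (y), rim 7 mm high, floor about 40 mm above the bench; the post up to the beam (14 mm wide, to 82 mm above the bench) stands 79 to 85 mm from the pan's centre towards -y
- arrest (a joint): arrest lever, rad: 0 = beam arrested (lever leans to the balance's -y side, counterweight side), 1.0 = beam fully free (lever leans to +y, pan side); it stays where it is left. It works two brass pins that lift under the beam either side of the pivot (6.5 mm per rad; moving the knob takes about 5 N, and pressing the pan hard would drive it back)
- arrest_knob (a point): centre of the red ball, 18 mm across, at the tip of the arrest lever, 60 mm from its hinge
- arrest_hinge (a point): hinge of the arrest lever, 30 mm above the bench; the lever swings about the balance's x axis, from 0.5 rad left of vertical (towards -y) to 0.5 rad right of it (+y)
- beam: the hinged aluminium beam with its pan and counterweight, one rigid piece; origin at the pivot, 75 mm above the bench, y axis along the beam towards the pan, x axis along the pivot. It can tip 0.12 rad either way: level, the pan's floor is 40 mm above the bench, fully sunk about 23 mm, fully up about 57 mm; empty and free, the pan rises; three or more spacers make it sink
- rack: plywood board 270 (x) x 150 (y) x 8 mm fixed to the bench, carrying the three blue trays side by side along its x axis, in any order; origin at its underside's centre
- short_tray: blue open tray for the 26 mm spacers, which lie across it, along its x axis: inside 36 mm (x) by 110 mm (y), walls 3 mm thick, 11 mm high, floor 3 mm thick; origin at the centre of its underside, 8 mm above the bench; room for two spacers in a row along y
- mid_tray: blue open tray for the 38 mm spacers, which lie across it, along its x axis: inside 48 mm (x) by 110 mm (y), walls 3 mm thick, 11 mm high, floor 3 mm thick; origin at the centre of its underside, 8 mm above the bench; room for two spacers in a row along y
- long_tray: blue open tray for the 50 mm spacers, which lie across it, along its x axis: inside 60 mm (x) by 110 mm (y), walls 3 mm thick, 11 mm high, floor 3 mm thick; origin at the centre of its underside, 8 mm above the bench; room for two spacers in a row along y
- screwdriver: bystander: orange-handled screwdriver; leave it where it is
- flux: bystander: small jar, 55 mm tall; leave it where it is
- spool: bystander: solder spool standing on its flange, 54 mm across, 36 mm tall; leave it where it is
- tweezers: bystander: steel tweezers, 120 mm long; leave it where it is
- marker: bystander: white marker pen with a black cap, 125 mm long; leave it where it is
- adapter: bystander: black plug adapter, 50 x 35 x 24 mm; leave it where it is

How it is judged:
On the way, in this order (a step that is already met when the one before it is completed fails the run):
1. every spacer present lies in the pan while the beam is still arrested (x of sp_short_a in the frame of pan_in between -0.06 and 0.06 m and y of sp_short_a in the frame of pan_in between -0.052 and 0.052 m and z of sp_short_a in the frame of pan_in between 0 and 0.03 m and x of sp_short_b in the frame of pan_in between -0.06 and 0.06 m and y of sp_short_b in the frame of pan_in between -0.052 and 0.052 m and z of sp_short_b in the frame of pan_in between 0 and 0.03 m and x of sp_mid_a in the frame of pan_in between -0.06 and 0.06 m and y of sp_mid_a in the frame of pan_in between -0.052 and 0.052 m and z of sp_mid_a in the frame of pan_in between 0 and 0.03 m and x of sp_mid_b in the frame of pan_in between -0.06 and 0.06 m and y of sp_mid_b in the frame of pan_in between -0.052 and 0.052 m and z of sp_mid_b in the frame of pan_in between 0 and 0.03 m and x of sp_long_a in the frame of pan_in between -0.06 and 0.06 m and y of sp_long_a in the frame of pan_in between -0.052 and 0.052 m and z of sp_long_a in the frame of pan_in between 0 and 0.03 m and x of sp_long_b in the frame of pan_in between -0.06 and 0.06 m and y of sp_long_b in the frame of pan_in between -0.052 and 0.052 m and z of sp_long_b in the frame of pan_in between 0 and 0.03 m and value of joint arrest below 0.15 rad), for 0.3 s.
2. the lever is fully over, the beam is free and the pan has sunk with every spacer in it (x of sp_short_a in the frame of pan_in between -0.06 and 0.06 m and y of sp_short_a in the frame of pan_in between -0.052 and 0.052 m and z of sp_short_a in the frame of pan_in between 0 and 0.03 m and x of sp_short_b in the frame of pan_in between -0.06 and 0.06 m and y of sp_short_b in the frame of pan_in between -0.052 and 0.052 m and z of sp_short_b in the frame of pan_in between 0 and 0.03 m and x of sp_mid_a in the frame of pan_in between -0.06 and 0.06 m and y of sp_mid_a in the frame of pan_in between -0.052 and 0.052 m and z of sp_mid_a in the frame of pan_in between 0 and 0.03 m and x of sp_mid_b in the frame of pan_in between -0.06 and 0.06 m and y of sp_mid_b in the frame of pan_in between -0.052 and 0.052 m and z of sp_mid_b in the frame of pan_in between 0 and 0.03 m and x of sp_long_a in the frame of pan_in between -0.06 and 0.06 m and y of sp_long_a in the frame of pan_in between -0.052 and 0.052 m and z of sp_long_a in the frame of pan_in between 0 and 0.03 m and x of sp_long_b in the frame of pan_in between -0.06 and 0.06 m and y of sp_long_b in the frame of pan_in between -0.052 and 0.052 m and z of sp_long_b in the frame of pan_in between 0 and 0.03 m and value of joint arrest above 0.85 rad and height (world z) of pan_in below 0.029 m), for 0.3 s.
3. the lever is back and the beam is arrested level (value of joint arrest below 0.12 rad and height (world z) of pan_in between 0.036 and 0.044 m), for 0.3 s.
At the end, for the whole second after the job is handed in: every spacer present lies at rest, flat on the floor of the tray for its length (long axis level within about 7 degrees, between the walls); the arrest lever is back (below 0.12 rad) and the beam level (pan floor within 4 mm of 40 mm above the bench) (all of step 3 and x of sp_short_a in the frame of short_tray between -0.012 and 0.012 m and y of sp_short_a in the frame of short_tray between -0.05 and 0.05 m and z of sp_short_a in the frame of short_tray between 0.006 and 0.014 m and angle between sp_short_a's own x axis and vertical between 1.45 and 1.7 rad and linear speed of each of sp_short_a, sp_short_b, sp_mid_a, sp_mid_b, sp_long_a, sp_long_b below 0.02 m/s and x of sp_short_b in the frame of short_tray between -0.012 and 0.012 m and y of sp_short_b in the frame of short_tray between -0.05 and 0.05 m and z of sp_short_b in the frame of short_tray between 0.006 and 0.014 m and angle between sp_short_b's own x axis and vertical between 1.45 and 1.7 rad and x of sp_mid_a in the frame of mid_tray between -0.018 and 0.018 m and y of sp_mid_a in the frame of mid_tray between -0.05 and 0.05 m and z of sp_mid_a in the frame of mid_tray between 0.006 and 0.014 m and angle between sp_mid_a's own x axis and vertical between 1.45 and 1.7 rad and x of sp_mid_b in the frame of mid_tray between -0.018 and 0.018 m and y of sp_mid_b in the frame of mid_tray between -0.05 and 0.05 m and z of sp_mid_b in the frame of mid_tray between 0.006 and 0.014 m and angle between sp_mid_b's own x axis and vertical between 1.45 and 1.7 rad and x of sp_long_a in the frame of long_tray between -0.024 and 0.024 m and y of sp_long_a in the frame of long_tray between -0.05 and 0.05 m and z of sp_long_a in the frame of long_tray between 0.006 and 0.014 m and angle between sp_long_a's own x axis and vertical between 1.45 and 1.7 rad and x of sp_long_b in the frame of long_tray between -0.024 and 0.024 m and y of sp_long_b in the frame of long_tray between -0.05 and 0.05 m and z of sp_long_b in the frame of long_tray between 0.006 and 0.014 m and angle between sp_long_b's own x axis and vertical between 1.45 and 1.7 rad); the robot touches nothing.
It fails at once if a finger touches a spacer, the pan or the beam while the beam is free (lever beyond 0.35 rad) (value of joint arrest above 0.35 rad and (contact force between the fingers and sp_short_a above 0.5 N or contact force between the fingers and sp_short_b above 0.5 N or contact force between the fingers and sp_mid_a above 0.5 N or contact force between the fingers and sp_mid_b above 0.5 N or contact force between the fingers and sp_long_a above 0.5 N or contact force between the fingers and sp_long_b above 0.5 N or contact force between the fingers and beam above 0.5 N)).
It fails at once if a bystander is moved by more than 3 cm (distance of any of screwdriver, flux, spool, tweezers, marker, adapter from where it was at the start of the episode above 0.03 m).
Of sp_short_a, sp_short_b, sp_mid_a, sp_mid_b, sp_long_a, sp_long_b only 3 to 4 are there at a start; the rules pass over those that are not, and their reading is None.
At some moment in a run one of sp_short_a, sp_short_b, sp_mid_a, sp_mid_b, sp_long_a, sp_long_b may be knocked a few centimetres aside while the robot is not near it.
Once in a run the grip may slacken for a moment while it holds something.
It also fails if it takes over 210 s, if anything falls off the work surface, if the arm or the gripper's body presses on something with over 40 N, if the wrist force passes 120 N, or if a joint passes its speed limit or range.

ROBOT

A 7-joint arm with a two-finger parallel gripper is mounted at the origin on the work surface. World frame = base frame: x ahead of the robot, y to its left, z up, the work surface at z = 0. Lengths are in m, angles in rad, forces in N, time in s.
With the tool pointing down it reaches from about 0.4 to 0.85 m from the base axis. Payload 10.4 kg.
Tool frame: the origin (TCP) lies between the finger pads; the fingertips stand 11 mm ahead of it and the grasp point (between the pads) lies 8 mm behind it; z points along the fingers, y is the line along which they close (so a half turn about z gives the same grasp; the last joint's range is limited). The gripper opens to 87 mm and grips with 3 to 60 N. Pads are 19 mm wide; open, the fingers measure 117 mm over their backs; the gripper's body (75 mm by 190 mm) begins 51 mm behind the grasp point.
Start: joints at [-1.149, 0.332, -0.065, 1.46, 0.022, 1.35, -0.088], TCP at [0.269, 0.564, 0.234] pointing down, gripper open.
Joint ranges: [-2.6, 2.6], [-0.5, 2.12], [-1.47, 1.34], [0.16, 2.42], [-1.27, 4.41], [0.06, 2.06], [-2.6, 2.6]. Speed limits (rad/s): [2.22, 2.22, 2.79, 2.79, 3.14, 3.14, 3.14].

INTERFACE

Orientations are given as [roll, pitch, yaw] about the fixed x, y, z axes, in that order (R = Rz(yaw) Ry(pitch) Rx(roll)).
In Python, from workcell import ctrl gives the robot as it stands.
- The arm moves only by the tool play_rows, never from a script. Its argument "deltas" is a list of rows, each an object with "delta_pos": the shift along the world's x, y, z scaled (see below), a list of three; "delta_rot": the turn, a rotation vector about the world's x, y, z scaled (see below), a list of three. In form: [{"delta_pos": [x, y, z], "delta_rot": [rx, ry, rz]}, ...]. A call has 1 to 12 rows; each row shifts and turns the commanded pose from where the row before left it; what a row does not reach is not made up. The controller multiplies each number of a shift by 60 mm and each number of a turn by 60 degrees. A row lasts 1/8 s, in which the tool goes at most 62.5 mm and 10.7 degrees, less where a joint would pass 70% of its speed; a pose out of reach is approached as far as the arm can. A call with a number of a shift or a turn outside -1 to 1 is refused whole. A call with a gripper value outside its range is refused whole. "grip" is the opening, from 0 (shut) to 1 (fully open), set as the call begins (left out, the last holds). The fingers move at their own pace and stop on an object; the grip force is fixed at half the most. Time passes only in rows, so rows that do not move let the fingers close. It gives the time, the measured TCP pose, the force, the opening and the grip force at its end, in the units of the state.
- ctrl.get_obs(): the state, without advancing time (a new reading comes with each control period).
- ctrl.grab_frame(name): name is "side" or "top" or "wrist"; returns a dict with "image" (384x512x3 uint8, red, green, blue), "K" (3x3 intrinsics, pixels), "position" and "rotation" of the camera in the world. Camera axes: x right, y down, z forward; pixel columns grow to the right and rows downward; lengths in m; the calibration is good to about 2 mm. A picture is of the moment at which its call begins. There is no depth.
- ctrl.hand_in(): hands the job in; it is judged then, once.
The state is a dict: "t": time; "qpos": joint angles; "dq": joint speeds; "tau": joint torques, N m; "position": TCP position; "ee_rot": TCP orientation; "ft_force": force on the tool from outside, world axes, zero at the start; "ft_torque": the same for the moment, N m; "grip_width": finger opening in m; "finger_force": force on a finger pad.
Only numpy, scipy, OpenCV 4.12 (cv2) and the standard library are available. Lean on these libraries where they do the work, as an engineer would, in place of code of your own. Each camera call takes 0.05 s, during which the arm holds its last target. There are 200 camera calls.

## Working session

There is one attempt and no reset: what is moved stays moved. The work goes in short steps, Python scripts to look and compute and a tool call to move; the robot and the scene stay as the last step left them, time stands still between calls to the robot, and variables do not carry over. Pictures are saved under pics/ and viewed, at most 14 in all, crops included, and the job is handed in when it is done.

Besides the shell and the picture viewer there is one more tool, called after ">>>" as a command line: name --argument value ..., lists and objects as JSON in quotes. play_rows: Moves the arm, as the interface text tells. Shifts and turns lie within -1 to 1; 1 stands for 60 mm of shift or 60 degrees of turn. Its arguments: {"type":"object","properties":{"deltas":{"type":"array","items":{"type":"object","properties":{"delta_pos":{"type":"array","items":{"type":"number"}},"delta_rot":{"type":"array","items":{"type":"number"}}}}},"grip":{"type":"number"}},"required":["deltas"]}

```bash
ls; mkdir -p pics
cat > h.py <<'E'
import numpy as np, cv2
from workcell import ctrl
def grab(n,save=None):
    f=ctrl.grab_frame(n)
    if save: cv2.imwrite(f'pics/{save}.png',cv2.cvtColor(f['image'],cv2.COLOR_RGB2BGR))
    return f
def ray(f,uv,z):
    uv=np.atleast_2d(np.array(uv,float)); K=np.array(f['K']);R=np.array(f['rotation']);p=np.array(f['position'])
    d=np.c_[(uv-K[:2,2])/[K[0,0],K[1,1]],np.ones(len(uv))]@R.T
    return p+d*((z-p[2])/d[:,2])[:,None]
def proj(f,X):
    X=np.atleast_2d(X); c=(X-np.array(f['position']))@np.array(f['rotation']); K=np.array(f['K'])
    return c[:,:2]/c[:,2:]*[K[0,0],K[1,1]]+K[:2,2]
E
python3 - <<'E'
from h import *
for n in('top','side','wrist'):
    f=grab(n,n+'0'); print(n,np.round(f['position'],3),np.round(f['rotation'],2).tolist(),np.round(f['K'],0).tolist())
o=ctrl.get_obs(); print({k:np.round(v,3) for k,v in o.items()})
E
```

```text
pics
top [0.376 0.044 1.141] [-2.98, 0.01, -1.55] [[452.0, 0.0, 249.0], [0.0, 452.0, 191.0], [0.0, 0.0, 1.0]]
side [ 0.075 -0.658  0.908] [-2.33, -0.02, -0.59] [[389.0, 0.0, 261.0], [0.0, 389.0, 197.0], [0.0, 0.0, 1.0]]
wrist [0.201 0.597 0.383] [2.86, 0.0, 1.13] [[280.0, 0.0, 257.0], [0.0, 280.0, 189.0], [0.0, 0.0, 1.0]]
{'t': np.float64(0.15), 'qpos': array([-1.149,  0.333, -0.065,  1.461,  0.022,  1.35 , -0.088]), 'dq': array([ 0.001, -0.001, -0.001, -0.004,  0.   ,  0.   ,  0.001]), 'tau': array([ 1.0000e-03, -6.2363e+01,  2.5000e-02, -3.9014e+01, -6.1000e-02,
        3.7000e-02,  0.0000e+00]), 'position': array([0.269, 0.564, 0.233]), 'ee_rot': array([-3.141,  0.   ,  2.697]), 'ft_force': array([ 0.641,  0.436, -0.606]), 'ft_torque': array([-0.01 , -0.006, -0.   ]), 'finger_force': np.float64(0.0), 'grip_width': np.float64(0.087)}
```

```bash
sed -i "s/^from workcell import ctrl/from workcell import ctrl\nfrom scipy.spatial.transform import Rotation as Ro\nRM=lambda e: Ro.from_euler('xyz',e).as_matrix()/; s/np.array(f\['rotation'\])/RM(f['rotation'])/g" h.py; cat h.py | head -20; python3 -c "
from h import *
for n in('top','side'):
    im=cv2.imread(f'pics/{n}0.png'); cv2.imwrite(f'pics/{n}0b.png',cv2.resize(im,(800,600),interpolation=cv2.INTER_CUBIC))"
```

```text
import numpy as np, cv2
from workcell import ctrl
from scipy.spatial.transform import Rotation as Ro
RM=lambda e: Ro.from_euler('xyz',e).as_matrix()
def grab(n,save=None):
    f=ctrl.grab_frame(n)
    if save: cv2.imwrite(f'pics/{save}.png',cv2.cvtColor(f['image'],cv2.COLOR_RGB2BGR))
    return f
def ray(f,uv,z):
    uv=np.atleast_2d(np.array(uv,float)); K=np.array(f['K']);R=RM(f['rotation']);p=np.array(f['position'])
    d=np.c_[(uv-K[:2,2])/[K[0,0],K[1,1]],np.ones(len(uv))]@R.T
    return p+d*((z-p[2])/d[:,2])[:,None]
def proj(f,X):
    X=np.atleast_2d(X); c=(X-np.array(f['position']))@RM(f['rotation']); K=np.array(f['K'])
    return c[:,:2]/c[:,2:]*[K[0,0],K[1,1]]+K[:2,2]
```

View pics/top0b.png

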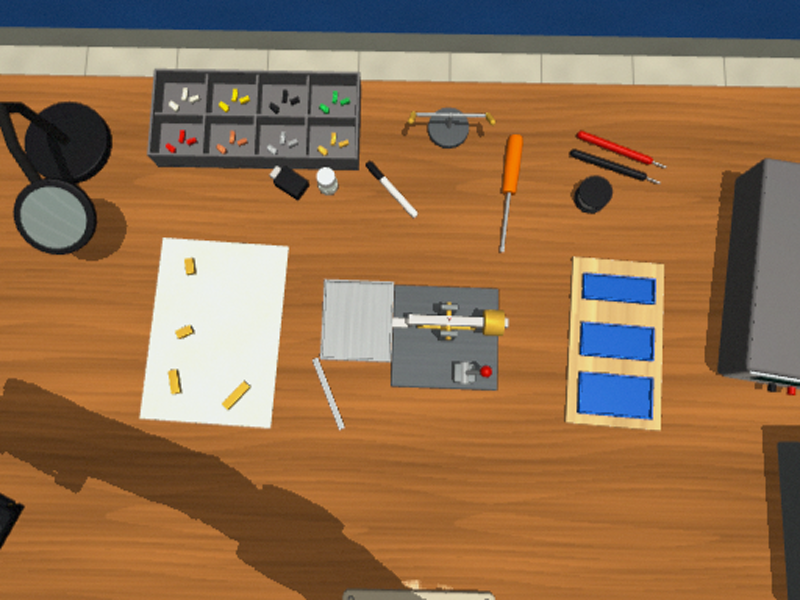

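View pics/side0b.png

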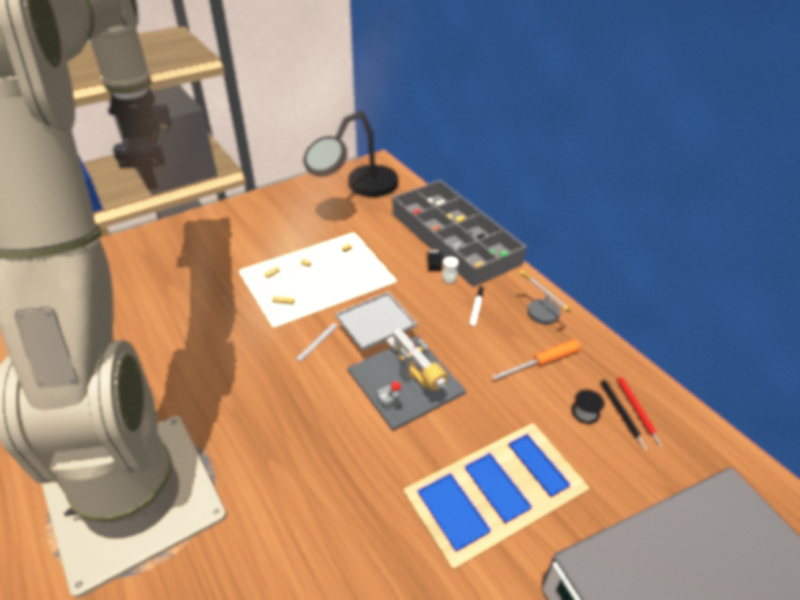

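Top view (800-px scale): four spacers on the sheet at (190,266), (184,332), (174,381), (236,395). The pan is at (358,320), the red knob at (486,371), and the trays at (618,288) short, (616,341) mid, (615,396) long. Tweezers lie just beside the pan at (328,393).

```bash
cat >> h.py <<'E'
def blobs(f,lo,hi,z,amin=20,roi=None):
    hsv=cv2.cvtColor(f['image'],cv2.COLOR_RGB2HSV); m=cv2.inRange(hsv,np.array(lo),np.array(hi))
    if roi: 
        k=np.zeros_like(m);x0,y0,x1,y1=roi;k[y0:y1,x0:x1]=255;m&=k
    out=[]
    for c in cv2.findContours(m,cv2.RETR_EXTERNAL,cv2.CHAIN_APPROX_NONE)[0]:
        if cv2.contourArea(c)<amin: continue
        w=ray(f,c[:,0],z)[:,:2]
        (cx,cy),(a,b),t=cv2.minAreaRect((w*1e4).astype(np.float32))
        if a<b: a,b,t=b,a,t+90
        px=c[:,0].mean(0)
        out.append((px.round().astype(int).tolist(),round(cx/1e4,4),round(cy/1e4,4),round(a/10,1),round(b/10,1),round((t+90)%180-90,1)))
    return sorted(out)
E
python3 - <<'E'
from h import *
f=grab('top')
print('brass');[print(b) for b in blobs(f,(15,120,90),(30,255,255),.014,15,(80,140,200,290))]
print('blue');[print(b) for b in blobs(f,(100,120,60),(125,255,255),.019,200,(360,160,440,290))]
print('blue floor z');[print(b) for b in blobs(f,(100,120,60),(125,255,255),.011,200,(360,160,440,290))]
print('red');[print(b) for b in blobs(f,(0,180,100),(6,255,255),.083,5,(295,220,330,250))]
print('ply',blobs(f,(12,40,160),(28,150,255),.008,200,(355,155,440,290)))
hsv=cv2.cvtColor(f['image'],cv2.COLOR_RGB2HSV)
for n,p in dict(pan=(229,205),base=(262,235),sheet=(140,200),ply=(370,200),arm=(262,206),brass=(310,206),wood=(230,300)).items(): print(n,hsv[p[1],p[0]])
print('base');[print(b) for b in blobs(f,(90,0,40),(135,90,130),.012,200,(190,170,340,260))]
print('pan');[print(b) for b in blobs(f,(0,0,140),(180,40,255),.047,200,(195,170,260,240))]
E
```

```text
brass
([105, 286], 0.3199, 0.4023, 15.3, 13.9, -51.5)
([111, 244], 0.4227, 0.3941, 36.6, 14.7, 12.1)
([118, 212], 0.5023, 0.3838, 24.6, 13.8, -61.6)
([121, 170], 0.6106, 0.3827, 26.8, 13.3, 11.7)
([151, 253], 0.4032, 0.2948, 48.0, 12.4, -43.1)
blue
([394, 253], 0.4151, -0.3024, 116.6, 64.7, 86.4)
([395, 218], 0.5002, -0.3081, 116.9, 53.2, 86.1)
([396, 184], 0.5855, -0.314, 116.1, 41.8, 86.2)
blue floor z
([394, 253], 0.4154, -0.3049, 117.4, 65.2, 86.4)
([395, 218], 0.5011, -0.3106, 117.7, 53.6, 86.1)
([396, 184], 0.587, -0.3166, 117.0, 42.1, 86.2)
red
([311, 237], 0.4446, -0.0916, 15.0, 13.0, -44.6)
ply [([394, 220], 0.5003, -0.3096, 270.8, 149.1, -3.7)]
pan [ 42   7 196]
base [ 99  15 117]
sheet [ 45   6 241]
ply [ 19 120 227]
arm [ 22  12 234]
brass [ 21 182 133]
wood [ 14 177 154]
base
([285, 193], 0.5589, -0.0346, 164.2, 48.8, 89.7)
([285, 229], 0.4691, -0.0327, 167.2, 96.7, 89.7)
pan
([229, 203], 0.5224, 0.0943, 129.9, 125.6, 89.0)
```

Run:
```python
from h import *
f=grab('top'); g=grab('side')
def c(f,lo,hi,roi):
    hsv=cv2.cvtColor(f['image'],cv2.COLOR_RGB2HSV); m=cv2.inRange(hsv,lo,hi); x0,y0,x1,y1=roi
    v,u=np.nonzero(m[y0:y1,x0:x1]); return np.array([u.mean()+x0,v.mean()+y0]),len(u)
a,na=c(f,(0,150,80),(7,255,255),(295,220,330,250)); b,nb=c(g,(0,150,80),(7,255,255),(235,230,275,265))
def line(f,uv):
    p=np.array(f['position']); return p,(lambda d:d/np.linalg.norm(d))(ray(f,uv,0)[0]-p)
p,d=line(f,a);q,e=line(g,b); s=np.linalg.lstsq(np.c_[d,-e],q-p,rcond=None)[0]
print('knob',a,na,b,nb,np.round(p+s[0]*d,4),np.round(q+s[1]*e,4))
# pan rim: mask edges on rows/cols
gray=cv2.cvtColor(f['image'],cv2.COLOR_RGB2HSV); m=(cv2.inRange(gray,(0,0,130),(180,60,255))>0)
def edge(axis,k):
    l=m[k,195:262] if axis=='r' else m[165:245,k]
    i=np.nonzero(l)[0]; o=195 if axis=='r' else 165
    return i.min()+o-.5,i.max()+o+.5
for r in(190,200,210,220): 
    u0,u1=edge('r',r); print('row',r,u0,u1,ray(f,[(u0,r),(u1,r)],.047)[:,1].round(4))
for k in(212,222,232,242):
    v0,v1=edge('c',k); print('col',k,v0,v1,ray(f,[(k,v0),(k,v1)],.047)[:,0].round(4))
bm=cv2.inRange(gray,(0,0,200),(180,60,255))
for k in(268,275,298): i=np.nonzero(bm[195:217,k])[0]+195; print('beam col',k,i.min(),i.max(),ray(f,[(k,i.mean())],.08).round(4))
```

```text
knob [310.83333333 237.26190476] 42 [252.95 246.9 ] 20 [ 0.4446 -0.092   0.0818] [ 0.4456 -0.0925  0.0819]
row 190 206.5 251.5 [0.1591 0.0487]
row 200 205.5 251.5 [0.1606 0.0482]
row 210 205.5 250.5 [0.1597 0.0502]
row 220 205.5 250.5 [0.1589 0.0497]
col 212 178.5 229.5 [0.5865 0.4609]
col 222 178.5 230.5 [0.587 0.459]
col 232 179.5 230.5 [0.5849 0.4595]
col 242 179.5 230.5 [0.5854 0.4599]
beam col 268 202 206 [[0.5212 0.0088 0.08  ]]
beam col 275 202 206 [[ 0.5215 -0.0077  0.08  ]]
beam col 298 203 207 [[ 0.5202 -0.0621  0.08  ]]
```

>>> play_rows --deltas '[{"delta_pos": [0.45,-0.75,-0.4],"delta_rot": [0,0,-0.07]},{"delta_pos": [0.45,-0.75,-0.4],"delta_rot": [0,0,-0.07]},{"delta_pos": [0.45,-0.75,-0.3],"delta_rot": [0,0,-0.07]},{"delta_pos": [0.45,-0.75,-0.3],"delta_rot": [0,0,-0.07]},{"delta_pos": [0.45,-0.75,-0.3],"delta_rot": [0,0,-0.01]},{"delta_pos": [0,-0.7,-0.1],"delta_rot": [0,0,0]},{"delta_pos": [0,0,0],"delta_rot": [0,0,0]}]' --grip 0.45

```text
t: 1.18
position: [0.4045, 0.2938, 0.1251]
ee_rot: [-3.14, 0.0, 2.388]
ft_force: [-0.4, 0.4, 0.6]
grip_width: 0.0397
finger_force: 0.0
```

Run:
```python
from h import *
f=grab('wrist','w1')
[print(b) for b in blobs(f,(15,120,90),(30,255,255),.014,40)]
print(ctrl.get_obs()['qpos'].round(2))
```

```text
([61, 293], 0.3459, 0.0557, 48.7, 24.6, -43.7)
([75, 221], 0.3165, 0.1346, 168.2, 55.5, 36.5)
([174, 265], 0.4058, 0.1732, 51.5, 6.3, -46.4)
([191, 232], 0.3969, 0.2146, 31.3, 19.2, -47.1)
([230, 242], 0.4275, 0.2369, 15.9, 12.4, -44.8)
([250, 290], 0.4829, 0.2142, 83.5, 32.6, 47.0)
([257, 187], 0.403, 0.2952, 49.8, 12.6, -41.3)
([268, 77], 0.3497, 0.3906, 500.2, 186.9, 33.3)
([339, 265], 0.5236, 0.3004, 52.5, 7.1, -39.8)
([348, 131], 0.422, 0.3928, 39.0, 13.6, 12.9)
([391, 199], 0.5019, 0.3829, 25.5, 15.2, -62.4)
([433, 377], 0.7213, 0.2885, 25.2, 18.6, 47.1)
([453, 276], 0.6186, 0.3791, 14.9, 6.1, 47.0)
([456, 303], 0.6521, 0.3665, 19.7, 17.7, 89.7)
[-0.83  0.15  0.12  1.92 -0.02  1.07  0.11]
```

View pics/w1.png

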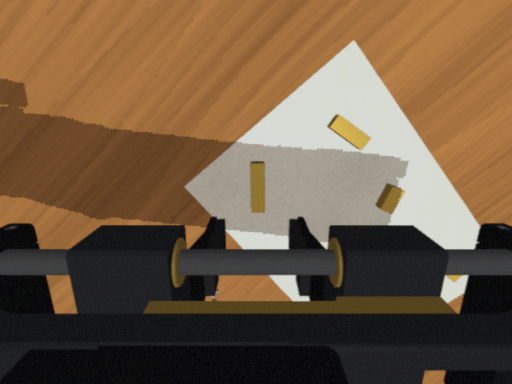

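The wrist view shows the long bar at (257,187), centred between the fingers, with the mid bar at (348,131) and a short one at (391,199). The measured positions agree with the top view.

>>> play_rows --deltas '[{"delta_pos": [-0.02,0.02,-0.6]},{"delta_pos": [0,0,-0.6]},{"delta_pos": [0,0,-0.45]},{"delta_pos": [0,0,-0.2]},{"delta_pos": [0,0,0]}]'

```text
$.deltas[0]: bad value
```

>>> play_rows --deltas '[{"delta_pos": [0,0,0]},{"delta_pos": [0,0,0]},{"delta_pos": [0,0,0]},{"delta_pos": [0,0,0]},{"delta_pos": [0,0,0.3]},{"delta_pos": [0,0,0.5]},{"delta_pos": [0,0,0.6]}]' --grip 0

```text
$.deltas[0]: bad value
```

>>> play_rows --deltas '[{"delta_pos": [-0.02,0.02,-0.6],"delta_rot": [0,0,0]},{"delta_pos": [0,0,-0.6],"delta_rot": [0,0,0]},{"delta_pos": [0,0,-0.45],"delta_rot": [0,0,0]},{"delta_pos": [0,0,-0.2],"delta_rot": [0,0,0]},{"delta_pos": [0,0,0],"delta_rot": [0,0,0]}]'

```text
t: 1.85
position: [0.4024, 0.2991, 0.0145]
ee_rot: [-3.141, -0.0, 2.394]
ft_force: [1.1, -1.1, 0.5]
grip_width: 0.0391
finger_force: 0.0
```

>>> play_rows --deltas '[{"delta_pos": [0,0,0],"delta_rot": [0,0,0]},{"delta_pos": [0,0,0],"delta_rot": [0,0,0]},{"delta_pos": [0,0,0],"delta_rot": [0,0,0]},{"delta_pos": [0,0,0.3],"delta_rot": [0,0,0]},{"delta_pos": [0,0,0.5],"delta_rot": [0,0,0]},{"delta_pos": [0,0,0.7],"delta_rot": [0,0,0]}]' --grip 0

```text
t: 2.6
position: [0.4021, 0.2979, 0.105]
ee_rot: [-3.14, -0.0, 2.393]
ft_force: [1.0, 0.7, -0.4]
grip_width: 0.0134
finger_force: 30.0
```

>>> play_rows --deltas '[{"delta_pos": [0.48,-0.57,0],"delta_rot": [0,0,0.143]},{"delta_pos": [0.48,-0.57,0],"delta_rot": [0,0,0.143]},{"delta_pos": [0.49,-0.57,0],"delta_rot": [0,0,0.143]},{"delta_pos": [0.49,-0.57,0],"delta_rot": [0,0,0.143]},{"delta_pos": [0.49,-0.57,0],"delta_rot": [0,0,0.143]},{"delta_pos": [0,0,-0.4],"delta_rot": [0,0,0]},{"delta_pos": [0,0,0],"delta_rot": [0,0,0]}]'

```text
t: 3.48
position: [0.5473, 0.1268, 0.0792]
ee_rot: [-3.141, -0.003, 3.141]
ft_force: [-0.1, -0.3, -1.3]
grip_width: 0.0135
finger_force: 30.0
```

Run:
```python
from h import *
o=ctrl.get_obs(); print(o['position'].round(4),o['ee_rot'].round(3),o['qpos'].round(2),o['t'])
f=grab('wrist','w2')
```

```text
[0.5473 0.1268 0.0792] [-3.141e+00 -3.000e-03  3.141e+00] [-0.47  0.33  0.19  1.81 -0.07  1.01  1.32] 3.475
```

View pics/w2.png

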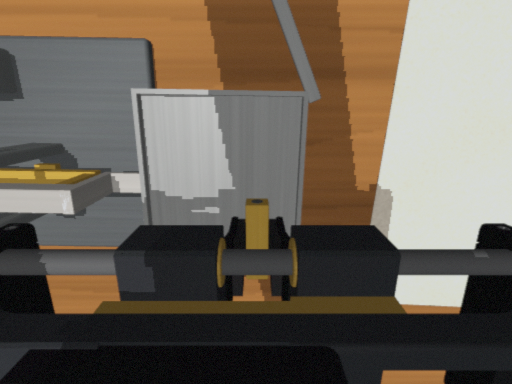

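The bar hangs at (257,240) over the pan, whose side rims are at u≈140 and u≈302. It is clear of the rim.

>>> play_rows --deltas '[{"delta_pos": [0,-0.02,-0.25],"delta_rot": [0,0,0]},{"delta_pos": [0,0,-0.14],"delta_rot": [0,0,0]},{"delta_pos": [0,0,0],"delta_rot": [0,0,0]},{"delta_pos": [0,0,0],"delta_rot": [0,0,0]}]'

```text
t: 4.03
position: [0.5485, 0.1265, 0.0574]
ee_rot: [3.141, 0.0, -3.141]
ft_force: [-0.7, 0.6, 0.5]
grip_width: 0.0136
finger_force: 30.0
```

>>> play_rows --deltas '[{"delta_pos": [0,0,-0.02],"delta_rot": [0,0,0]},{"delta_pos": [0,0,0],"delta_rot": [0,0,0]}]'

```text
t: 4.28
position: [0.5487, 0.1263, 0.0563]
ee_rot: [3.141, 0.0, -3.141]
ft_force: [-1.5, -0.5, 3.6]
grip_width: 0.0138
finger_force: 30.0
```

>>> play_rows --deltas '[{"delta_pos": [0,0,0],"delta_rot": [0,0,0]},{"delta_pos": [0,0,0],"delta_rot": [0,0,0]},{"delta_pos": [0,0,0.4],"delta_rot": [0,0,0]},{"delta_pos": [0,0,0.6],"delta_rot": [0,0,0]},{"delta_pos": [-0.35,0.74,0],"delta_rot": [0,0,0.07]},{"delta_pos": [-0.35,0.74,0],"delta_rot": [0,0,0.07]},{"delta_pos": [-0.35,0.74,0],"delta_rot": [0,0,0.07]},{"delta_pos": [-0.35,0.74,0],"delta_rot": [0,0,0]},{"delta_pos": [-0.35,0.74,0],"delta_rot": [0,0,0]},{"delta_pos": [-0.35,0.74,-0.2],"delta_rot": [0,0,0]},{"delta_pos": [0,0,0],"delta_rot": [0,0,0]},{"delta_pos": [0,0,0],"delta_rot": [0,0,0]}]' --grip 0.27

```text
t: 5.78
position: [0.4228, 0.392, 0.1038]
ee_rot: [-3.141, -0.0, -2.922]
ft_force: [0.1, 0.1, 0.5]
grip_width: 0.0239
finger_force: 0.0
```

Run:
```python
from h import *
o=ctrl.get_obs(); print(o['position'].round(4),np.degrees(o['ee_rot'][2]))
f=grab('wrist')
[print(b) for b in blobs(f,(15,120,90),(30,255,255),.014,40) if .28<b[2] and b[4]<17]
f=grab('top'); print([b for b in blobs(f,(15,120,90),(30,255,255),.054,15,(200,170,262,240))])
```

```text
[0.4228 0.392  0.1038] -167.392787155288
([202, 265], 0.5028, 0.356, 47.1, 4.9, 9.8)
([258, 195], 0.4216, 0.3934, 38.6, 11.9, 12.7)
([311, 264], 0.479, 0.4589, 48.1, 4.9, 15.6)
([329, 216], 0.428, 0.4612, 23.9, 14.7, -87.2)
([332, 200], 0.4125, 0.4586, 20.6, 7.3, -83.9)
([386, 300], 0.501, 0.5437, 20.4, 6.4, 67.2)
[([219, 193], 0.5508, 0.1283, 47.3, 13.5, -1.4)]
```

>>> play_rows --deltas '[{"delta_pos": [-0.02,0.02,-0.5],"delta_rot": [0,0,0]},{"delta_pos": [0,0,-0.5],"delta_rot": [0,0,0]},{"delta_pos": [0,0,-0.34],"delta_rot": [0,0,0]},{"delta_pos": [0,0,-0.15],"delta_rot": [0,0,0]},{"delta_pos": [0,0,0],"delta_rot": [0,0,0]}]' --grip 0.4

```text
t: 6.5
position: [0.4217, 0.3932, 0.0146]
ee_rot: [-3.141, -0.0, -2.922]
ft_force: [-0.4, 0.2, -0.0]
grip_width: 0.0347
finger_force: 0.0
```

>>> play_rows --deltas '[{"delta_pos": [0,0,0],"delta_rot": [0,0,0]},{"delta_pos": [0,0,0],"delta_rot": [0,0,0]},{"delta_pos": [0,0,0],"delta_rot": [0,0,0]},{"delta_pos": [0,0,0.3],"delta_rot": [0,0,0]},{"delta_pos": [0,0,0.5],"delta_rot": [0,0,0]},{"delta_pos": [0,0,0.7],"delta_rot": [0,0,0]},{"delta_pos": [0,0,0],"delta_rot": [0,0,0]}]' --grip 0

```text
t: 7.38
position: [0.423, 0.3956, 0.1093]
ee_rot: [3.137, 0.006, -2.922]
ft_force: [-0.4, 0.7, -0.5]
grip_width: 0.0137
finger_force: 30.0
```

>>> play_rows --deltas '[{"delta_pos": [0.31,-0.74,0],"delta_rot": [0,0,-0.07]},{"delta_pos": [0.31,-0.74,0],"delta_rot": [0,0,-0.07]},{"delta_pos": [0.31,-0.74,0],"delta_rot": [0,0,-0.07]},{"delta_pos": [0.31,-0.74,0],"delta_rot": [0,0,0]},{"delta_pos": [0.31,-0.74,0],"delta_rot": [0,0,0]},{"delta_pos": [0.31,-0.74,0],"delta_rot": [0,0,0]},{"delta_pos": [0.3,-0.72,0],"delta_rot": [0,0,0]},{"delta_pos": [0,0,-0.4],"delta_rot": [0,0,0]},{"delta_pos": [0,0,0],"delta_rot": [0,0,0]},{"delta_pos": [0,0,0],"delta_rot": [0,0,0]}]'

```text
t: 8.62
position: [0.5508, 0.085, 0.0812]
ee_rot: [3.141, 0.0, -3.14]
ft_force: [1.2, -0.8, -0.2]
grip_width: 0.0135
finger_force: 30.0
```

>>> play_rows --deltas '[{"delta_pos": [0,0,-0.25],"delta_rot": [0,0,0]},{"delta_pos": [0,0,-0.15],"delta_rot": [0,0,0]},{"delta_pos": [0,0,-0.01],"delta_rot": [0,0,0]},{"delta_pos": [0,0,0],"delta_rot": [0,0,0]}]'

```text
t: 9.12
position: [0.5509, 0.0842, 0.056]
ee_rot: [3.142, -0.0, -3.141]
ft_force: [-1.2, 0.1, -0.5]
grip_width: 0.0135
finger_force: 30.0
```

>>> play_rows --deltas '[{"delta_pos": [0,0,0],"delta_rot": [0,0,0]},{"delta_pos": [0,0,0],"delta_rot": [0,0,0]},{"delta_pos": [0,0,0.4],"delta_rot": [0,0,0]},{"delta_pos": [0,0,0.6],"delta_rot": [0,0,0]},{"delta_pos": [-0.12,0.71,0],"delta_rot": [0,0,-0.148]},{"delta_pos": [-0.12,0.71,0],"delta_rot": [0,0,-0.148]},{"delta_pos": [-0.12,0.71,0],"delta_rot": [0,0,-0.148]},{"delta_pos": [-0.12,0.71,0],"delta_rot": [0,0,-0.148]},{"delta_pos": [-0.12,0.71,0],"delta_rot": [0,0,-0.148]},{"delta_pos": [-0.12,0.71,0],"delta_rot": [0,0,-0.148]},{"delta_pos": [-0.1,0.71,-0.2],"delta_rot": [0,0,-0.148]},{"delta_pos": [0,0,0],"delta_rot": [0,0,0]}]' --grip 0.27

```text
t: 10.62
position: [0.4991, 0.3864, 0.1028]
ee_rot: [-3.14, -0.001, 2.061]
ft_force: [-0.1, 0.0, -0.5]
grip_width: 0.0236
finger_force: 0.0
```

Run:
```python
from h import *
o=ctrl.get_obs(); print(o['position'].round(4),np.degrees(o['ee_rot'][2]))
f=grab('wrist')
[print(b) for b in blobs(f,(15,120,90),(30,255,255),.014,40) if .28<b[2] and b[4]<17]
f=grab('top'); print([b for b in blobs(f,(15,120,90),(30,255,255),.054,15,(200,170,262,240))])
print([b for b in blobs(f,(15,120,90),(30,255,255),.014,15,(80,140,200,290))])
```

```text
[0.4991 0.3864 0.1028] 118.09440314691528
([202, 264], 0.4853, 0.3005, 48.0, 4.9, -64.8)
([260, 199], 0.5032, 0.385, 27.6, 12.8, -64.7)
([311, 265], 0.5783, 0.3499, 46.9, 4.8, -58.9)
[([219, 193], 0.5508, 0.1283, 47.3, 13.5, -1.4), ([236, 192], 0.5516, 0.0863, 37.1, 9.8, 1.4)]
[([120, 211], 0.506, 0.377, 13.9, 8.8, 29.7), ([121, 170], 0.6101, 0.3824, 25.7, 13.3, 13.0)]
```

>>> play_rows --deltas '[{"delta_pos": [0.06,-0.04,-0.5],"delta_rot": [0,0,-0.02]},{"delta_pos": [0,0,-0.5],"delta_rot": [0,0,0]},{"delta_pos": [0,0,-0.34],"delta_rot": [0,0,0]},{"delta_pos": [0,0,-0.13],"delta_rot": [0,0,0]},{"delta_pos": [0,0,0],"delta_rot": [0,0,0]}]' --grip 0.4

```text
t: 11.35
position: [0.5056, 0.3798, 0.0161]
ee_rot: [3.141, 0.0, 2.036]
ft_force: [-0.3, -0.1, 0.1]
grip_width: 0.0347
finger_force: 0.0
```

>>> play_rows --deltas '[{"delta_pos": [0,0,0],"delta_rot": [0,0,0]},{"delta_pos": [0,0,0],"delta_rot": [0,0,0]},{"delta_pos": [0,0,0],"delta_rot": [0,0,0]},{"delta_pos": [0,0,0.3],"delta_rot": [0,0,0]},{"delta_pos": [0,0,0.5],"delta_rot": [0,0,0]},{"delta_pos": [0,0,0.7],"delta_rot": [0,0,0]},{"delta_pos": [0,0,0],"delta_rot": [0,0,0]}]' --grip 0

```text
t: 12.22
position: [0.5073, 0.3815, 0.1109]
ee_rot: [3.134, -0.002, 2.036]
ft_force: [-0.3, -0.7, -0.9]
grip_width: 0.0136
finger_force: 30.0
```

>>> play_rows --deltas '[{"delta_pos": [-0.02,-0.6,0],"delta_rot": [0,0,0.151]},{"delta_pos": [-0.02,-0.6,0],"delta_rot": [0,0,0.151]},{"delta_pos": [-0.02,-0.6,0],"delta_rot": [0,0,0.151]},{"delta_pos": [-0.02,-0.6,0],"delta_rot": [0,0,0.151]},{"delta_pos": [-0.02,-0.6,0],"delta_rot": [0,0,0.151]},{"delta_pos": [-0.01,-0.6,0],"delta_rot": [0,0,0.151]},{"delta_pos": [0,-0.63,0],"delta_rot": [0,0,0.151]},{"delta_pos": [0,0,-0.4],"delta_rot": [0,0,0]},{"delta_pos": [0,0,0],"delta_rot": [0,0,0]},{"delta_pos": [0,0,0],"delta_rot": [0,0,0]}]'

```text
t: 13.48
position: [0.4989, 0.1268, 0.0825]
ee_rot: [3.141, 0.0, -3.14]
ft_force: [0.0, -0.5, -0.2]
grip_width: 0.0133
finger_force: 30.0
```

>>> play_rows --deltas '[{"delta_pos": [0,0,-0.25],"delta_rot": [0,0,0]},{"delta_pos": [0,0,-0.15],"delta_rot": [0,0,0]},{"delta_pos": [0,0,-0.01],"delta_rot": [0,0,0]},{"delta_pos": [0,0,0],"delta_rot": [0,0,0]}]'

```text
t: 13.98
position: [0.4987, 0.1262, 0.0572]
ee_rot: [-3.142, -0.0, -3.14]
ft_force: [-0.5, 0.2, -0.6]
grip_width: 0.0138
finger_force: 30.0
```

>>> play_rows --deltas '[{"delta_pos": [0,0,0],"delta_rot": [0,0,0]},{"delta_pos": [0,0,0],"delta_rot": [0,0,0]},{"delta_pos": [0,0,0.4],"delta_rot": [0,0,0]},{"delta_pos": [0,0,0.6],"delta_rot": [0,0,0]},{"delta_pos": [0.26,0.61,0],"delta_rot": [0,0,0.07]},{"delta_pos": [0.26,0.61,0],"delta_rot": [0,0,0.07]},{"delta_pos": [0.26,0.61,0],"delta_rot": [0,0,0.07]},{"delta_pos": [0.27,0.61,0],"delta_rot": [0,0,0]},{"delta_pos": [0.27,0.61,0],"delta_rot": [0,0,0]},{"delta_pos": [0.27,0.61,0],"delta_rot": [0,0,0]},{"delta_pos": [0.27,0.61,-0.2],"delta_rot": [0,0,0]},{"delta_pos": [0,0,0],"delta_rot": [0,0,0]}]' --grip 0.27

```text
t: 15.48
position: [0.6091, 0.3855, 0.103]
ee_rot: [3.141, -0.002, -2.917]
ft_force: [0.1, 0.4, -0.3]
grip_width: 0.0233
finger_force: 0.0
```

Run:
```python
from h import *
o=ctrl.get_obs(); print(o['position'].round(4),np.degrees(o['ee_rot'][2]))
f=grab('wrist')
[print(b) for b in blobs(f,(15,120,90),(30,255,255),.014,40) if .28<b[2] and b[4]<17]
f=grab('top'); print([b for b in blobs(f,(15,120,90),(30,255,255),.054,15,(200,170,262,240))])
```

```text
[0.6091 0.3855 0.103 ] -167.1193318224988
([202, 265], 0.6883, 0.3501, 46.8, 4.9, 10.1)
([252, 196], 0.6103, 0.3816, 27.4, 12.6, 12.3)
([311, 264], 0.6642, 0.4525, 47.9, 4.8, 15.8)
([329, 202], 0.5995, 0.4509, 20.7, 7.6, -77.1)
([331, 217], 0.613, 0.457, 18.2, 13.7, -77.1)
[([220, 203], 0.5276, 0.1216, 93.4, 28.0, -0.9)]
```

>>> play_rows --deltas '[{"delta_pos": [0.02,-0.06,-0.5],"delta_rot": [0,0,-0.01]},{"delta_pos": [0,0,-0.5],"delta_rot": [0,0,0]},{"delta_pos": [0,0,-0.34],"delta_rot": [0,0,0]},{"delta_pos": [0,0,-0.14],"delta_rot": [0,0,0]},{"delta_pos": [0,0,0],"delta_rot": [0,0,0]}]' --grip 0.4

```text
t: 16.2
position: [0.6116, 0.3786, 0.0166]
ee_rot: [3.142, 0.0, -2.931]
ft_force: [0.7, 0.3, -0.3]
grip_width: 0.0345
finger_force: 0.0
```

>>> play_rows --deltas '[{"delta_pos": [0,0,0],"delta_rot": [0,0,0]},{"delta_pos": [0,0,0],"delta_rot": [0,0,0]},{"delta_pos": [0,0,0],"delta_rot": [0,0,0]},{"delta_pos": [0,0,0.3],"delta_rot": [0,0,0]},{"delta_pos": [0,0,0.5],"delta_rot": [0,0,0]},{"delta_pos": [0,0,0.7],"delta_rot": [0,0,0]},{"delta_pos": [0,0,0],"delta_rot": [0,0,0]}]' --grip 0

```text
t: 17.08
position: [0.6138, 0.3801, 0.1123]
ee_rot: [3.138, 0.007, -2.931]
ft_force: [0.4, 0.5, -0.4]
grip_width: 0.0141
finger_force: 30.0
```

Run:
```python
from h import *
f=grab('top'); cv2.imwrite('pics/t2.png',cv2.resize(cv2.cvtColor(f['image'],cv2.COLOR_RGB2BGR)[130:280,60:340],None,fx=2.8,fy=2.8,interpolation=cv2.INTER_CUBIC))
```

```text
(no output)
```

View pics/t2.png

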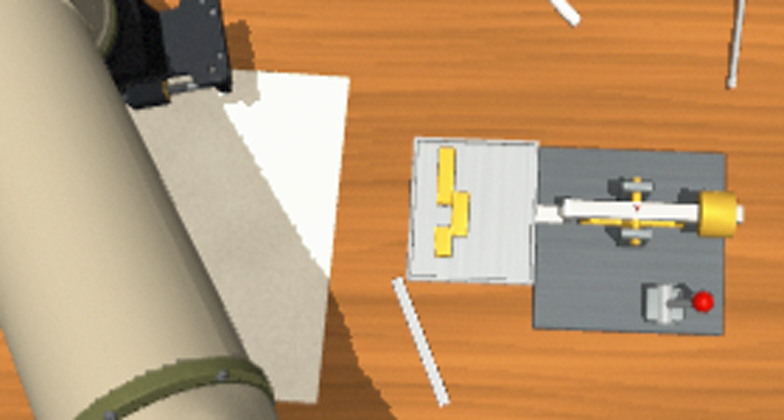

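The top view shows the mid bar was knocked in the pan. It now lies at crop (460,215), touching the long bar (446,175) and the short one (443,242), and is still inside. I'll place the last short bar in the free area at x≈0.556, y≈0.084.

>>> play_rows --deltas '[{"delta_pos": [-0.13,-0.7,0],"delta_rot": [0,0,-0.067]},{"delta_pos": [-0.13,-0.7,0],"delta_rot": [0,0,-0.067]},{"delta_pos": [-0.13,-0.7,0],"delta_rot": [0,0,-0.067]},{"delta_pos": [-0.13,-0.7,0],"delta_rot": [0,0,0]},{"delta_pos": [-0.13,-0.7,0],"delta_rot": [0,0,0]},{"delta_pos": [-0.13,-0.7,0],"delta_rot": [0,0,0]},{"delta_pos": [-0.14,-0.71,0],"delta_rot": [0,0,0]},{"delta_pos": [0,0,-0.4],"delta_rot": [0,0,0]},{"delta_pos": [0,0,0],"delta_rot": [0,0,0]},{"delta_pos": [0,0,0],"delta_rot": [0,0,0]}]'

```text
t: 18.38
position: [0.5564, 0.085, 0.0827]
ee_rot: [3.141, -0.0, -3.14]
ft_force: [0.1, -0.1, -0.6]
grip_width: 0.0135
finger_force: 30.0
```

>>> play_rows --deltas '[{"delta_pos": [0,0,-0.25],"delta_rot": [0,0,0]},{"delta_pos": [0,0,-0.14],"delta_rot": [0,0,0]},{"delta_pos": [0,0,-0.01],"delta_rot": [0,0,0]},{"delta_pos": [0,0,0],"delta_rot": [0,0,0]}]'

```text
t: 18.88
position: [0.5564, 0.0842, 0.0584]
ee_rot: [3.142, -0.0, -3.141]
ft_force: [-0.8, 0.4, -0.1]
grip_width: 0.0137
finger_force: 30.0
```

>>> play_rows --deltas '[{"delta_pos": [0,0,0],"delta_rot": [0,0,0]},{"delta_pos": [0,0,0],"delta_rot": [0,0,0]},{"delta_pos": [0,0,0.4],"delta_rot": [0,0,0]},{"delta_pos": [0,0,0.7],"delta_rot": [0,0,0]},{"delta_pos": [0,0,0.6],"delta_rot": [0,0,0]},{"delta_pos": [-0.37,-0.59,0],"delta_rot": [0,0,0]},{"delta_pos": [-0.37,-0.59,0],"delta_rot": [0,0,0]},{"delta_pos": [-0.37,-0.59,0],"delta_rot": [0,0,0]},{"delta_pos": [-0.37,-0.59,0],"delta_rot": [0,0,0]},{"delta_pos": [-0.38,-0.59,0],"delta_rot": [0,0,0]},{"delta_pos": [0,0,0],"delta_rot": [0,0,0]},{"delta_pos": [0,0,0],"delta_rot": [0,0,0]}]' --grip 0.27

```text
t: 20.38
position: [0.4452, -0.0922, 0.1607]
ee_rot: [3.141, 0.001, -3.141]
ft_force: [-0.2, 0.7, -0.6]
grip_width: 0.0234
finger_force: 0.0
```

Run:
```python
from h import *
o=ctrl.get_obs(); print(o['position'].round(4),np.degrees(o['ee_rot'][2]),o['qpos'].round(2))
f=grab('wrist','w3')
f=grab('top'); cv2.imwrite('pics/t3.png',cv2.resize(cv2.cvtColor(f['image'],cv2.COLOR_RGB2BGR)[130:280,60:340],None,fx=2.8,fy=2.8,interpolation=cv2.INTER_CUBIC))
print([b for b in blobs(f,(15,120,90),(30,255,255),.054,15,(200,170,255,240))])
```

```text
[ 0.4452 -0.0922  0.1607] -179.9688790664844 [-0.25 -0.    0.35  2.   -0.    1.14  1.68]
[([220, 203], 0.5276, 0.1216, 93.4, 28.0, -0.9), ([236, 191], 0.5553, 0.0863, 24.7, 9.8, 1.4)]
```

View pics/t3.png

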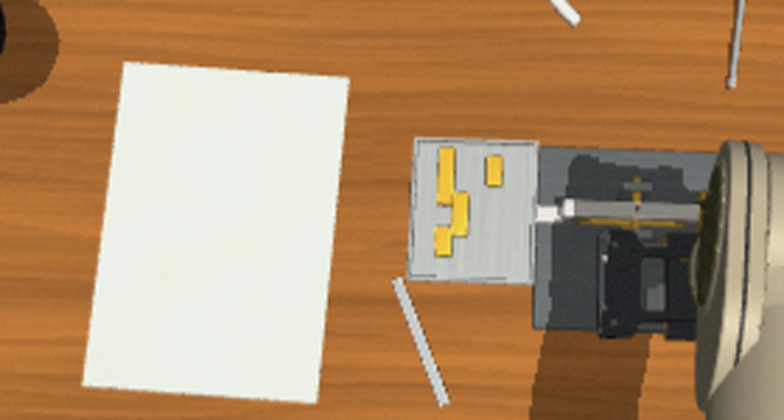

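View pics/w3.png

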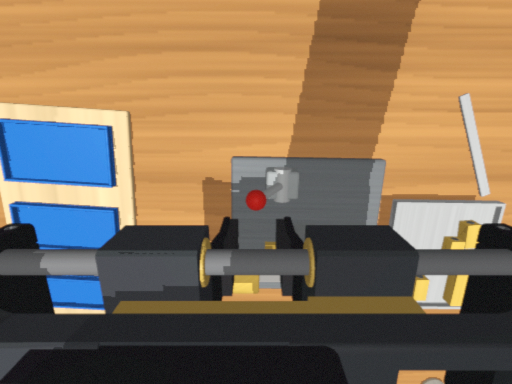

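All four bars lie in the pan. The knob is at (256,200) in the wrist view, centred between the fingers. Next I straddle it.

>>> play_rows --deltas '[{"delta_pos": [0,0,-0.3],"delta_rot": [0,0,0]},{"delta_pos": [0,0,-0.4],"delta_rot": [0,0,0]},{"delta_pos": [0,0,-0.4],"delta_rot": [0,0,0]},{"delta_pos": [0,0,-0.18],"delta_rot": [0,0,0]},{"delta_pos": [0,0,0],"delta_rot": [0,0,0]},{"delta_pos": [0,0,0],"delta_rot": [0,0,0]}]' --grip 0.4

```text
t: 21.22
position: [0.4454, -0.0927, 0.0843]
ee_rot: [3.142, 0.001, -3.141]
ft_force: [0.7, -0.0, 0.5]
grip_width: 0.0347
finger_force: 0.0
```

>>> play_rows --deltas '[{"delta_pos": [0,0.14,0],"delta_rot": [0,0,0]},{"delta_pos": [0,0.14,0],"delta_rot": [0,0,0]},{"delta_pos": [0,0.14,0],"delta_rot": [0,0,0]},{"delta_pos": [0,0.14,0],"delta_rot": [0,0,0]},{"delta_pos": [0,0.14,0],"delta_rot": [0,0,0]},{"delta_pos": [0,0.14,0],"delta_rot": [0,0,0]},{"delta_pos": [0,0.14,0],"delta_rot": [0,0,0]},{"delta_pos": [0,0.1,0],"delta_rot": [0,0,0]},{"delta_pos": [0,0,0],"delta_rot": [0,0,0]},{"delta_pos": [0,0,0],"delta_rot": [0,0,0]}]'

```text
t: 22.48
position: [0.4445, -0.0286, 0.0835]
ee_rot: [-3.14, -0.0, 3.141]
ft_force: [0.2, -7.0, 0.5]
grip_width: 0.0347
finger_force: 3.5
```

Run:
```python
from h import *
o=ctrl.get_obs(); print(o['position'].round(4),o['ft_force'].round(1))
for n,roi in(('wrist',(200,150,320,260)),('side',(225,220,285,270)),('top',(270,215,340,255))):
    f=grab(n,'k_'+n); print(n,blobs(f,(0,150,60),(7,255,255),.083,3,roi))
```

```text
[ 0.4445 -0.0286  0.0835] [ 0.2 -7.   0.5]
wrist [([242, 240], 0.4427, -0.0377, 17.3, 13.0, -89.9)]
side []
top []
```

>>> play_rows --deltas '[{"delta_pos": [0,0.03,0],"delta_rot": [0,0,0]},{"delta_pos": [0,0.02,0],"delta_rot": [0,0,0]},{"delta_pos": [0,0,0],"delta_rot": [0,0,0]},{"delta_pos": [0,0,0],"delta_rot": [0,0,0]},{"delta_pos": [0,0,0],"delta_rot": [0,0,0]},{"delta_pos": [0,0,0],"delta_rot": [0,0,0]},{"delta_pos": [0,0,0],"delta_rot": [0,0,0]},{"delta_pos": [0,0,0],"delta_rot": [0,0,0]}]'

```text
t: 23.62
position: [0.4444, -0.0281, 0.0835]
ee_rot: [-3.138, -0.0, 3.139]
ft_force: [1.3, -18.5, -0.5]
grip_width: 0.0351
finger_force: 8.3
```

Run:
```python
from h import *
o=ctrl.get_obs(); print(o['position'].round(4),o['ft_force'].round(1))
f=grab('wrist','k2'); print(blobs(f,(0,150,60),(7,255,255),.083,3,(200,150,320,260)))
f=grab('side'); cv2.imwrite('pics/s2.png',cv2.resize(cv2.cvtColor(f['image'],cv2.COLOR_RGB2BGR)[150:290,180:320],None,fx=4,fy=4,interpolation=cv2.INTER_CUBIC))
```

```text
[ 0.4444 -0.0281  0.0835] [  1.3 -18.5  -0.5]
[([241, 240], 0.4426, -0.0375, 16.8, 13.0, -89.9)]
```

View pics/s2.png

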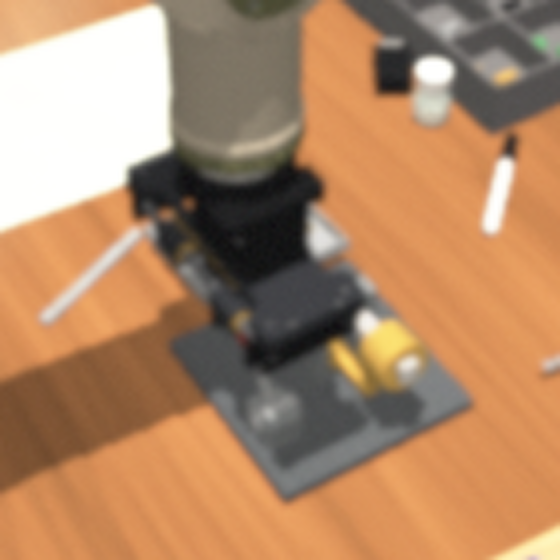

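The lever is at its stop: the knob is at (241,240) and no longer advances under 18 N. The side view hides the pan, so I check the wrist view.

Run:
```python
from h import *
f=grab('wrist','k3')
for dz in(0,.017): print(proj(f,[[.4598,.0497,.047-dz*.6],[.4598,.1597,.047-dz*1.4]]).round(0).tolist())
```

```text
[[363.0, 238.0], [515.0, 238.0]]
[[359.0, 232.0], [489.0, 225.0]]
```

View pics/k3.png

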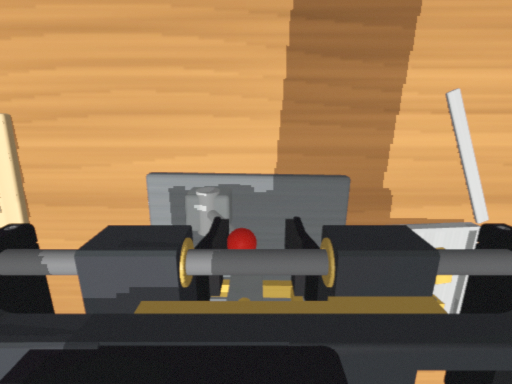

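The pan's far corner appears at about (477,223). The prediction is (489,225) if sunk and (515,238) if level, so the pan has sunk. I swing the lever back.

>>> play_rows --deltas '[{"delta_pos": [0,-0.14,0],"delta_rot": [0,0,0]},{"delta_pos": [0,-0.14,0],"delta_rot": [0,0,0]},{"delta_pos": [0,-0.14,0],"delta_rot": [0,0,0]},{"delta_pos": [0,-0.14,0],"delta_rot": [0,0,0]},{"delta_pos": [0,-0.14,0],"delta_rot": [0,0,0]},{"delta_pos": [0,-0.14,0],"delta_rot": [0,0,0]},{"delta_pos": [0,-0.14,0],"delta_rot": [0,0,0]},{"delta_pos": [0,-0.14,0],"delta_rot": [0,0,0]},{"delta_pos": [0,-0.1,0],"delta_rot": [0,0,0]},{"delta_pos": [0,0,0],"delta_rot": [0,0,0]},{"delta_pos": [0,0,0],"delta_rot": [0,0,0]}]'

```text
t: 25.15
position: [0.4447, -0.0974, 0.0834]
ee_rot: [3.141, -0.0, -3.141]
ft_force: [1.4, 4.5, -2.0]
grip_width: 0.0346
finger_force: 2.2
```

Run:
```python
from h import *
o=ctrl.get_obs(); print(o['position'].round(4),o['ft_force'].round(1))
f=grab('wrist'); print(blobs(f,(0,150,60),(7,255,255),.083,3,(200,150,320,260)))
```

```text
[ 0.4447 -0.0974  0.0834] [ 1.4  4.5 -2. ]
[([272, 240], 0.4428, -0.0883, 17.9, 12.9, -89.9)]
```

>>> play_rows --deltas '[{"delta_pos": [0,-0.04,0],"delta_rot": [0,0,0]},{"delta_pos": [0,-0.04,0],"delta_rot": [0,0,0]},{"delta_pos": [0,0,0],"delta_rot": [0,0,0]},{"delta_pos": [0,0,0],"delta_rot": [0,0,0]}]'

```text
t: 25.7
position: [0.4446, -0.1019, 0.0835]
ee_rot: [3.14, -0.0, -3.14]
ft_force: [-0.4, 7.1, -1.1]
grip_width: 0.0349
finger_force: 2.8
```

>>> play_rows --deltas '[{"delta_pos": [0,-0.04,0],"delta_rot": [0,0,0]},{"delta_pos": [0,0,0],"delta_rot": [0,0,0]},{"delta_pos": [0,0,0],"delta_rot": [0,0,0]}]'

```text
t: 26.08
position: [0.4446, -0.1037, 0.0834]
ee_rot: [3.14, -0.001, -3.14]
ft_force: [-0.1, 9.2, -0.8]
grip_width: 0.0351
finger_force: 4.1
```

>>> play_rows --deltas '[{"delta_pos": [0,-0.04,0],"delta_rot": [0,0,0]},{"delta_pos": [0,0,0],"delta_rot": [0,0,0]},{"delta_pos": [0,0,0],"delta_rot": [0,0,0]}]'

```text
t: 26.45
position: [0.4447, -0.1041, 0.0833]
ee_rot: [3.137, -0.001, -3.138]
ft_force: [-0.6, 17.3, 0.2]
grip_width: 0.0347
finger_force: 7.9
```

>>> play_rows --deltas '[{"delta_pos": [0,0.12,0],"delta_rot": [0,0,0]},{"delta_pos": [0,0,0],"delta_rot": [0,0,0]},{"delta_pos": [0,0,0.4],"delta_rot": [0,0,0]},{"delta_pos": [0,0,0.5],"delta_rot": [0,0,0]},{"delta_pos": [0,0,0.4],"delta_rot": [0,0,0]},{"delta_pos": [0.29,0.63,0],"delta_rot": [0,0,0]},{"delta_pos": [0.29,0.63,0],"delta_rot": [0,0,0]},{"delta_pos": [0.29,0.63,0],"delta_rot": [0,0,0]},{"delta_pos": [0.29,0.63,0],"delta_rot": [0,0,0]},{"delta_pos": [0.29,0.63,0],"delta_rot": [0,0,0]},{"delta_pos": [0.3,0.63,0],"delta_rot": [0,0,0]},{"delta_pos": [0,0,0],"delta_rot": [0,0,0]}]'

```text
t: 27.95
position: [0.5503, 0.1289, 0.1611]
ee_rot: [3.141, -0.0, -3.137]
ft_force: [-0.1, -0.7, -0.6]
grip_width: 0.0346
finger_force: 0.0
```

Run:
```python
from h import *
o=ctrl.get_obs(); print(o['position'].round(4),o['ft_force'].round(1))
f=grab('wrist','w5'); [print(b) for b in blobs(f,(15,120,90),(30,255,255),.054,40)]
f=grab('top'); print(blobs(f,(0,150,80),(7,255,255),.083,5,(270,215,340,255)))
print([b for b in blobs(f,(15,120,90),(30,255,255),.054,15,(200,170,255,240))])
```

```text
[0.5503 0.1289 0.1611] [-0.1 -0.7 -0.6]
([8, 111], 0.4821, -0.0957, 66.5, 20.0, -0.4)
([65, 178], 0.5389, -0.0527, 9.8, 7.8, -89.7)
([67, 294], 0.6676, -0.0743, 45.3, 30.1, 1.0)
([85, 151], 0.5123, -0.0305, 99.3, 9.2, -89.7)
([96, 218], 0.5914, -0.0253, 199.6, 75.9, 74.8)
([121, 37], 0.423, 0.0087, 196.6, 68.7, 88.3)
([183, 265], 0.6313, 0.0526, 50.6, 6.3, -3.7)
([212, 195], 0.5552, 0.0854, 26.3, 14.1, 0.2)
([239, 239], 0.6004, 0.113, 22.4, 22.1, -89.7)
([250, 163], 0.5285, 0.1201, 93.8, 27.2, -1.7)
([257, 291], 0.6588, 0.1297, 101.7, 32.1, -89.7)
([331, 264], 0.6299, 0.2057, 51.6, 6.1, 3.0)
([336, 83], 0.4655, 0.1937, 150.1, 48.3, 0.3)
([450, 292], 0.6647, 0.3344, 46.2, 33.3, 0.0)
[([312, 237], 0.4452, -0.0934, 15.0, 14.6, -44.5)]
[]
```

View pics/w5.png

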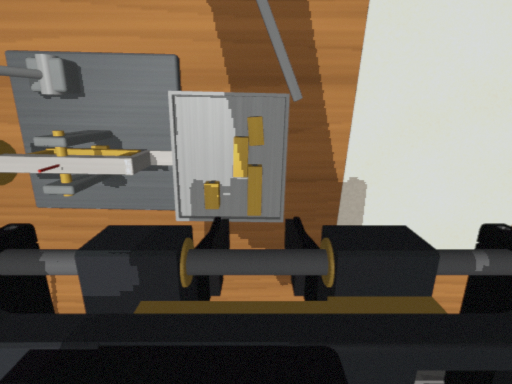

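The wrist view shows the pan level with short_a (256,131), mid (240,157), long (255,190) and short_b (212,195). The knob is back at y≈−0.093, so the beam is arrested. I take the long bar first, gripping it beyond the mid bar's end.

>>> play_rows --deltas '[{"delta_pos": [0.05,-0.02,-0.4],"delta_rot": [0,0,0]},{"delta_pos": [0,0,-0.5],"delta_rot": [0,0,0]},{"delta_pos": [0,0,-0.4],"delta_rot": [0,0,0]},{"delta_pos": [0,0,0],"delta_rot": [0,0,0]},{"delta_pos": [0,0,0],"delta_rot": [0,0,0]}]' --grip 0.27

```text
t: 28.68
position: [0.5533, 0.1242, 0.0847]
ee_rot: [3.141, 0.001, 3.141]
ft_force: [0.6, -0.3, 0.7]
grip_width: 0.0237
finger_force: 0.0
```

Run:
```python
from h import *
o=ctrl.get_obs(); print(o['position'].round(4),o['ee_rot'].round(3),o['grip_width'])
f=grab('wrist'); 
for px in ((256,131),(240,157),(255,190)): pass
hsv=cv2.cvtColor(f['image'],cv2.COLOR_RGB2HSV);m=cv2.inRange(hsv,(15,120,90),(30,255,255))
for v in range(120,262,8):
    i=np.nonzero(m[v,190:300])[0]+190
    if len(i): 
        P=ray(f,[(i.min()-.5,v),(i.max()+.5,v)],.054); print(v,i.min(),i.max(),P[0,:2].round(4),P[1,1].round(4))
```

```text
[0.5533 0.1242 0.0847] [3.141e+00 1.000e-03 3.141e+00] 0.023696367283624724
120 250 270 [0.4848 0.1197] 0.1329
128 251 271 [0.4897 0.1203] 0.1336
136 252 271 [0.4947 0.1209] 0.1337
144 231 272 [0.4998 0.1073] 0.1344
152 231 272 [0.505  0.1072] 0.1345
160 231 250 [0.5102 0.1071] 0.1202
168 231 250 [0.5156 0.1069] 0.1201
176 231 250 [0.521  0.1068] 0.1201
184 231 269 [0.5265 0.1066] 0.1328
192 231 270 [0.5321 0.1065] 0.1336
200 251 269 [0.5378 0.12  ] 0.1329
208 191 269 [0.5436 0.0787] 0.133
216 191 269 [0.5495 0.0783] 0.1331
224 192 269 [0.5555 0.0786] 0.1332
232 209 268 [0.5616 0.0902] 0.1325
240 209 268 [0.5678 0.0899] 0.1326
248 201 268 [0.5741 0.0839] 0.1327
256 200 203 [0.5805 0.0828] 0.0857
```

>>> play_rows --deltas '[{"delta_pos": [0,0.04,-0.25],"delta_rot": [0,0,0]},{"delta_pos": [0,0,-0.2],"delta_rot": [0,0,0]},{"delta_pos": [0,0,0],"delta_rot": [0,0,0]},{"delta_pos": [0,0,0],"delta_rot": [0,0,0]}]'

```text
t: 29.22
position: [0.5528, 0.1274, 0.0566]
ee_rot: [-3.142, -0.0, -3.141]
ft_force: [0.3, -0.1, 1.0]
grip_width: 0.0235
finger_force: 0.0
```

>>> play_rows --deltas '[{"delta_pos": [0,0,0],"delta_rot": [0,0,0]},{"delta_pos": [0,0,0],"delta_rot": [0,0,0]},{"delta_pos": [0,0,0],"delta_rot": [0,0,0]},{"delta_pos": [0,0,0.3],"delta_rot": [0,0,0]},{"delta_pos": [0,0,0.6],"delta_rot": [0,0,0]},{"delta_pos": [0,0,0.6],"delta_rot": [0,0,0]},{"delta_pos": [0,0,0],"delta_rot": [0,0,0]}]' --grip 0

```text
t: 30.1
position: [0.5546, 0.1279, 0.1508]
ee_rot: [3.139, 0.006, -3.142]
ft_force: [0.4, 0.0, -1.2]
grip_width: 0.0136
finger_force: 30.0
```

>>> play_rows --deltas '[{"delta_pos": [-0.22,-0.72,0],"delta_rot": [0,0,-0.062]},{"delta_pos": [-0.22,-0.72,0],"delta_rot": [0,0,0]},{"delta_pos": [-0.22,-0.72,0],"delta_rot": [0,0,0]},{"delta_pos": [-0.22,-0.72,0],"delta_rot": [0,0,0]},{"delta_pos": [-0.22,-0.72,0],"delta_rot": [0,0,0]},{"delta_pos": [-0.22,-0.72,0],"delta_rot": [0,0,0]},{"delta_pos": [-0.22,-0.72,0],"delta_rot": [0,0,0]},{"delta_pos": [-0.23,-0.71,0],"delta_rot": [0,0,0]},{"delta_pos": [-0.23,-0.71,0],"delta_rot": [0,0,0]},{"delta_pos": [-0.23,-0.7,0],"delta_rot": [0,0,0]},{"delta_pos": [0,0,-0.5],"delta_rot": [0,0,0]},{"delta_pos": [0,0,-0.4],"delta_rot": [0,0,0]}]'

```text
t: 31.6
position: [0.4182, -0.3025, 0.0916]
ee_rot: [3.141, -0.001, 3.076]
ft_force: [0.7, 0.7, -1.8]
grip_width: 0.0136
finger_force: 30.0
```

Run:
```python
from h import *
o=ctrl.get_obs(); print(o['position'].round(4),o['ee_rot'].round(3),o['qpos'].round(2),o['grip_width'])
f=grab('wrist','w6'); print('pos',[b for b in blobs(f,(100,120,60),(125,255,255),.019,300)])
```

```text
[ 0.4182 -0.3025  0.0916] [ 3.141e+00 -1.000e-03  3.076e+00] [ 0.07  0.24  0.53  1.93 -0.14  1.    2.17] 0.013610243160547411
pos [([253, 194], 0.4148, -0.306, 114.2, 66.8, 86.3), ([257, 291], 0.5013, -0.3076, 46.8, 26.7, 86.3)]
```

View pics/w6.png

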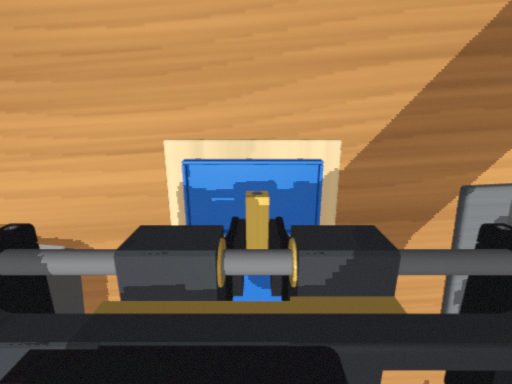

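The long bar (257,220) hangs centred over the long tray, whose side walls are at u≈185 and u≈322.

>>> play_rows --deltas '[{"delta_pos": [0,0,-0.45],"delta_rot": [0,0,0]},{"delta_pos": [0,0,-0.4],"delta_rot": [0,0,0]},{"delta_pos": [0,0,-0.2],"delta_rot": [0,0,0]},{"delta_pos": [0,0,-0.04],"delta_rot": [0,0,0]},{"delta_pos": [0,0,0],"delta_rot": [0,0,0]},{"delta_pos": [0,0,0],"delta_rot": [0,0,0]}]'

```text
t: 32.4
position: [0.4188, -0.3018, 0.0287]
ee_rot: [3.14, -0.0, 3.077]
ft_force: [-7.2, 5.1, 16.7]
grip_width: 0.0135
finger_force: 30.0
```

>>> play_rows --deltas '[{"delta_pos": [0,0,0.02],"delta_rot": [0,0,0]},{"delta_pos": [0,0,0],"delta_rot": [0,0,0]},{"delta_pos": [0,0,0.4],"delta_rot": [0,0,0]},{"delta_pos": [0,0,0.6],"delta_rot": [0,0,0]},{"delta_pos": [0,0,0.6],"delta_rot": [0,0,0]},{"delta_pos": [0,0,0.4],"delta_rot": [0,0,0]},{"delta_pos": [0,0,0],"delta_rot": [0,0,0]}]' --grip 0.27

```text
t: 33.28
position: [0.4199, -0.3027, 0.1501]
ee_rot: [-3.141, 0.003, 3.077]
ft_force: [1.4, -0.6, -0.3]
grip_width: 0.0235
finger_force: 0.0
```

Run:
```python
from h import *
o=ctrl.get_obs(); print(o['position'].round(4),o['ee_rot'].round(3))
f=grab('wrist','w7'); print('pos',[b for b in blobs(f,(100,120,60),(125,255,255),.019,300)])
for z in(.014,.025): print([b for b in blobs(f,(15,120,90),(30,255,255),z,40,(210,120,310,240))])
```

```text
[ 0.4199 -0.3027  0.1501] [-3.141e+00  3.000e-03  3.077e+00]
pos [([254, 178], 0.4153, -0.3059, 113.6, 65.2, 86.4), ([257, 239], 0.4833, -0.3067, 42.4, 24.3, 86.4)]
[([258, 182], 0.4197, -0.3016, 51.5, 12.6, -3.9), ([260, 125], 0.3609, -0.2964, 99.5, 9.8, 86.4)]
[([258, 182], 0.4168, -0.3015, 49.5, 12.1, -3.9), ([260, 125], 0.3603, -0.2965, 95.7, 9.4, 86.4)]
```

View pics/w7.png

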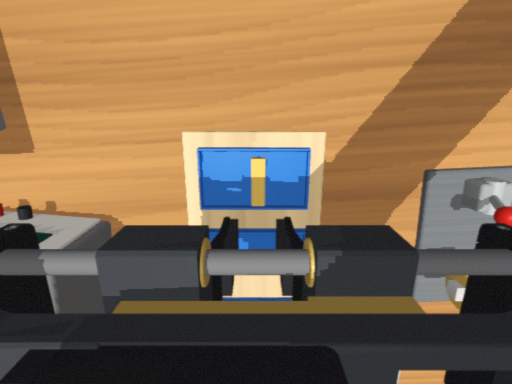

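The long bar lies at (258,182) inside the long tray (v 150–209). It measures 49.5 mm at the floor-lying height, so it is flat. Next is the mid bar.

>>> play_rows --deltas '[{"delta_pos": [0.17,0.69,0],"delta_rot": [0,0,0.062]},{"delta_pos": [0.17,0.69,0],"delta_rot": [0,0,0]},{"delta_pos": [0.17,0.69,0],"delta_rot": [0,0,0]},{"delta_pos": [0.17,0.69,0],"delta_rot": [0,0,0]},{"delta_pos": [0.17,0.69,0],"delta_rot": [0,0,0]},{"delta_pos": [0.17,0.69,0],"delta_rot": [0,0,0]},{"delta_pos": [0.17,0.69,0],"delta_rot": [0,0,0]},{"delta_pos": [0.17,0.69,0],"delta_rot": [0,0,0]},{"delta_pos": [0.17,0.7,0],"delta_rot": [0,0,0]},{"delta_pos": [0.17,0.7,0],"delta_rot": [0,0,0]},{"delta_pos": [0,0,-0.4],"delta_rot": [0,0,0]},{"delta_pos": [0,0,-0.6],"delta_rot": [0,0,0]}]'

```text
t: 34.83
position: [0.5208, 0.1137, 0.0869]
ee_rot: [3.141, -0.0, -3.14]
ft_force: [-0.2, -0.2, -0.2]
grip_width: 0.0234
finger_force: 0.0
```

```bash
cat > scan.py <<'E'
from h import *
import sys
o=ctrl.get_obs(); print(o['position'].round(4),o['ee_rot'].round(3),o['grip_width'])
f=grab('wrist'); z=float(sys.argv[1])
hsv=cv2.cvtColor(f['image'],cv2.COLOR_RGB2HSV);m=cv2.inRange(hsv,(15,120,90),(30,255,255))
for v in range(110,262,6):
    i=np.nonzero(m[v,190:310])[0]+190
    for r in np.split(i,np.nonzero(np.diff(i)>1)[0]+1):
        if len(r)>6:
            P=ray(f,[(r[0]-.5,v),(r[-1]+.5,v)],z); print(v,r[0],r[-1],P[0,:2].round(4),P[1,1].round(4),end=' | ')
    print()
E
python3 scan.py .054
```

```text
[0.5208 0.1137 0.0869] [ 3.141 -0.    -3.14 ] 0.02343946413208089
110 196 210 [0.4463 0.0749] 0.0843 | 110 219 228 [0.4463 0.0894] 0.0957 | 
116 190 214 [0.45   0.0708] 0.0867 | 116 216 228 [0.4499 0.0874] 0.0956 | 
122 197 211 [0.4537 0.0751] 0.0847 | 122 213 231 [0.4536 0.0853] 0.0974 | 
128 190 232 [0.4574 0.0704] 0.098 | 





164 276 285 [0.4808 0.1261] 0.1328 | 
170 267 286 [0.4849 0.1202] 0.1336 | 
176 267 286 [0.489  0.1202] 0.1337 | 
182 267 286 [0.4931 0.1203] 0.1338 | 
188 264 286 [0.4974 0.1183] 0.134 | 
194 248 287 [0.5017 0.1073] 0.1348 | 
200 248 266 [0.506  0.1073] 0.1204 | 200 269 284 [0.506  0.1218] 0.1328 | 
206 247 266 [0.5104 0.1066] 0.1205 | 
212 247 265 [0.5148 0.1066] 0.1198 | 
218 247 265 [0.5193 0.1065] 0.1199 | 
224 247 265 [0.5239 0.1065] 0.1199 | 
230 247 264 [0.5285 0.1064] 0.1193 | 
236 246 264 [0.5332 0.1057] 0.1193 |
```

>>> play_rows --deltas '[{"delta_pos": [0.01,0,-0.3],"delta_rot": [0,0,0]},{"delta_pos": [0,0,-0.2],"delta_rot": [0,0,0]},{"delta_pos": [0,0,0],"delta_rot": [0,0,0]},{"delta_pos": [0,0,0],"delta_rot": [0,0,0]}]'

```text
t: 35.38
position: [0.522, 0.1131, 0.0591]
ee_rot: [3.141, 0.001, -3.141]
ft_force: [-0.2, 0.4, -0.5]
grip_width: 0.0236
finger_force: 0.0
```

>>> play_rows --deltas '[{"delta_pos": [0,0,0],"delta_rot": [0,0,0]},{"delta_pos": [0,0,0],"delta_rot": [0,0,0]},{"delta_pos": [0,0,0],"delta_rot": [0,0,0]},{"delta_pos": [0,0,0.3],"delta_rot": [0,0,0]},{"delta_pos": [0,0,0.6],"delta_rot": [0,0,0]},{"delta_pos": [0,0,0.6],"delta_rot": [0,0,0]},{"delta_pos": [0,0,0],"delta_rot": [0,0,0]}]' --grip 0

```text
t: 36.25
position: [0.5233, 0.1134, 0.1523]
ee_rot: [3.139, 0.006, -3.142]
ft_force: [0.6, 0.5, -0.9]
grip_width: 0.0131
finger_force: 30.0
```

>>> play_rows --deltas '[{"delta_pos": [-0.03,-0.7,0],"delta_rot": [0,0,-0.062]},{"delta_pos": [-0.03,-0.7,0],"delta_rot": [0,0,0]},{"delta_pos": [-0.03,-0.7,0],"delta_rot": [0,0,0]},{"delta_pos": [-0.03,-0.7,0],"delta_rot": [0,0,0]},{"delta_pos": [-0.03,-0.7,0],"delta_rot": [0,0,0]},{"delta_pos": [-0.03,-0.7,0],"delta_rot": [0,0,0]},{"delta_pos": [-0.03,-0.7,0],"delta_rot": [0,0,0]},{"delta_pos": [-0.03,-0.71,0],"delta_rot": [0,0,0]},{"delta_pos": [-0.03,-0.71,0],"delta_rot": [0,0,0]},{"delta_pos": [-0.01,-0.71,0],"delta_rot": [0,0,0]},{"delta_pos": [0,0,-0.5],"delta_rot": [0,0,0]},{"delta_pos": [0,0,-0.4],"delta_rot": [0,0,0]}]'

```text
t: 37.75
position: [0.504, -0.3091, 0.0931]
ee_rot: [3.141, -0.001, 3.076]
ft_force: [0.5, 0.9, -1.3]
grip_width: 0.0132
finger_force: 30.0
```

Run:
```python
from h import *
o=ctrl.get_obs(); print(o['position'].round(4),o['ee_rot'].round(3),o['qpos'].round(2),o['grip_width'])
f=grab('wrist','w8'); print(blobs(f,(100,120,60),(125,255,255),.019,300))
print(blobs(f,(15,120,90),(30,255,255),o['position'][2]-.0035,40,(235,120,280,262)))
```

```text
[ 0.504  -0.3091  0.0931] [ 3.141e+00 -1.000e-03  3.076e+00] [ 0.1   0.4   0.46  1.73 -0.2   1.06  2.13] 0.01323528200494165
[([253, 88], 0.4161, -0.306, 114.0, 64.7, 86.3), ([254, 195], 0.5002, -0.3115, 114.4, 53.9, 86.3), ([257, 290], 0.5881, -0.3147, 46.1, 26.8, 86.3)]
[([257, 222], 0.494, -0.3082, 32.7, 13.1, -4.3), ([259, 123], 0.4364, -0.3034, 8.6, 3.7, 86.3)]
```

>>> play_rows --deltas '[{"delta_pos": [0.04,0,-0.45],"delta_rot": [0,0,0]},{"delta_pos": [0,0,-0.35],"delta_rot": [0,0,0]},{"delta_pos": [0,0,-0.18],"delta_rot": [0,0,0]},{"delta_pos": [0,0,-0.05],"delta_rot": [0,0,0]},{"delta_pos": [0,0,0],"delta_rot": [0,0,0]},{"delta_pos": [0,0,0],"delta_rot": [0,0,0]}]'

```text
t: 38.55
position: [0.5075, -0.309, 0.0334]
ee_rot: [-3.141, 0.001, 3.077]
ft_force: [-0.9, 0.0, -0.7]
grip_width: 0.0131
finger_force: 30.0
```

>>> play_rows --deltas '[{"delta_pos": [0,0,-0.03],"delta_rot": [0,0,0]},{"delta_pos": [0,0,0],"delta_rot": [0,0,0]}]'

```text
t: 38.8
position: [0.5076, -0.309, 0.0315]
ee_rot: [-3.141, 0.001, 3.077]
ft_force: [-1.2, -0.4, 5.1]
grip_width: 0.0127
finger_force: 30.0
```

>>> play_rows --deltas '[{"delta_pos": [0,0,0],"delta_rot": [0,0,0]},{"delta_pos": [0,0,0],"delta_rot": [0,0,0]},{"delta_pos": [0,0,0.4],"delta_rot": [0,0,0]},{"delta_pos": [0,0,0.6],"delta_rot": [0,0,0]},{"delta_pos": [0,0,0.6],"delta_rot": [0,0,0]},{"delta_pos": [0,0,0.4],"delta_rot": [0,0,0]},{"delta_pos": [0,0,0],"delta_rot": [0,0,0]}]' --grip 0.27

```text
t: 39.67
position: [0.508, -0.3093, 0.1525]
ee_rot: [-3.141, 0.003, 3.077]
ft_force: [0.5, 0.1, -0.3]
grip_width: 0.0234
finger_force: 0.0
```

Run:
```python
from h import *
o=ctrl.get_obs(); print(o['position'].round(4),o['ee_rot'].round(3))
f=grab('wrist','w9'); print('pos',[b for b in blobs(f,(100,120,60),(125,255,255),.019,300)])
print([b for b in blobs(f,(15,120,90),(30,255,255),.025,40,(210,60,310,240))])
```

```text
[ 0.508  -0.3093  0.1525] [-3.141e+00  3.000e-03  3.077e+00]
pos [([254, 88], 0.4163, -0.3061, 113.8, 64.3, 86.3), ([254, 175], 0.5009, -0.3115, 113.7, 53.6, 86.4), ([257, 240], 0.5737, -0.3134, 42.7, 22.1, 86.4)]
[([257, 180], 0.5035, -0.3089, 38.1, 12.5, -3.6), ([259, 91], 0.4178, -0.3015, 48.0, 11.6, -3.7)]
```

>>> play_rows --deltas '[{"delta_pos": [-0.02,0.72,0],"delta_rot": [0,0,0.062]},{"delta_pos": [-0.02,0.72,0],"delta_rot": [0,0,0]},{"delta_pos": [-0.02,0.73,0],"delta_rot": [0,0,0]},{"delta_pos": [-0.02,0.73,0],"delta_rot": [0,0,0]},{"delta_pos": [-0.02,0.73,0],"delta_rot": [0,0,0]},{"delta_pos": [-0.02,0.73,0],"delta_rot": [0,0,0]},{"delta_pos": [-0.02,0.73,0],"delta_rot": [0,0,0]},{"delta_pos": [-0.02,0.73,0],"delta_rot": [0,0,0]},{"delta_pos": [-0.03,0.73,0],"delta_rot": [0,0,0]},{"delta_pos": [-0.03,0.72,0],"delta_rot": [0,0,0]},{"delta_pos": [0,0,-0.5],"delta_rot": [0,0,0]},{"delta_pos": [0,0,-0.5],"delta_rot": [0,0,0]}]'

```text
t: 41.22
position: [0.4931, 0.1279, 0.0888]
ee_rot: [-3.141, -0.001, -3.14]
ft_force: [-0.0, -0.4, -0.9]
grip_width: 0.0235
finger_force: 0.0
```

```bash
python3 scan.py .054
```

```text
[0.4931 0.1279 0.0888] [-3.141e+00 -1.000e-03 -3.140e+00] 0.02346336010719887
110 190 216 [0.4185 0.0848] 0.1021 | 
116 190 218 [0.4222 0.0846] 0.1032 | 
122 190 221 [0.426  0.0843] 0.105 | 
128 190 200 [0.4298 0.0841] 0.0912 | 128 202 221 [0.4298 0.0919] 0.1049 | 

140 190 217 [0.4375 0.0836] 0.102 | 
146 200 219 [0.4414 0.09  ] 0.1032 | 146 221 228 [0.4414 0.1039] 0.1091 | 
152 190 225 [0.4454 0.0831] 0.1071 | 
158 190 231 [0.4494 0.0829] 0.111 | 
164 190 231 [0.4535 0.0826] 0.1109 | 






206 246 264 [0.4833 0.12  ] 0.1334 | 
212 247 265 [0.4878 0.1207] 0.1341 | 
218 247 265 [0.4923 0.1207] 0.1342 | 
224 248 265 [0.4969 0.1213] 0.1342 | 
230 248 266 [0.5016 0.1213] 0.135 | 
236 249 255 [0.5063 0.122 ] 0.1271 |
```

>>> play_rows --deltas '[{"delta_pos": [0.02,0,-0.3],"delta_rot": [0,0,0.03]},{"delta_pos": [0,0,-0.22],"delta_rot": [0,0,0]},{"delta_pos": [0,0,0],"delta_rot": [0,0,0]},{"delta_pos": [0,0,0],"delta_rot": [0,0,0]}]'

```text
t: 41.78
position: [0.4954, 0.1275, 0.0601]
ee_rot: [3.141, 0.0, -3.11]
ft_force: [0.8, 0.0, -0.3]
grip_width: 0.0233
finger_force: 0.0
```

>>> play_rows --deltas '[{"delta_pos": [0,0,0],"delta_rot": [0,0,0]},{"delta_pos": [0,0,0],"delta_rot": [0,0,0]},{"delta_pos": [0,0,0],"delta_rot": [0,0,0]},{"delta_pos": [0,0,0.3],"delta_rot": [0,0,0]},{"delta_pos": [0,0,0.6],"delta_rot": [0,0,0]},{"delta_pos": [0,0,0.6],"delta_rot": [0,0,0]},{"delta_pos": [0,0,0],"delta_rot": [0,0,0]}]' --grip 0

```text
t: 42.65
position: [0.4967, 0.1279, 0.1523]
ee_rot: [3.14, 0.005, -3.11]
ft_force: [0.3, -0.9, -1.0]
grip_width: 0.013
finger_force: 30.0
```

>>> play_rows --deltas '[{"delta_pos": [0.15,-0.7,0],"delta_rot": [0,0,-0.092]},{"delta_pos": [0.15,-0.7,0],"delta_rot": [0,0,0]},{"delta_pos": [0.15,-0.7,0],"delta_rot": [0,0,0]},{"delta_pos": [0.15,-0.7,0],"delta_rot": [0,0,0]},{"delta_pos": [0.15,-0.7,0],"delta_rot": [0,0,0]},{"delta_pos": [0.15,-0.7,0],"delta_rot": [0,0,0]},{"delta_pos": [0.16,-0.7,0],"delta_rot": [0,0,0]},{"delta_pos": [0.16,-0.71,0],"delta_rot": [0,0,0]},{"delta_pos": [0.16,-0.71,0],"delta_rot": [0,0,0]},{"delta_pos": [0.16,-0.71,0],"delta_rot": [0,0,0]},{"delta_pos": [0,0,-0.5],"delta_rot": [0,0,0]},{"delta_pos": [0,0,-0.4],"delta_rot": [0,0,0]}]'

```text
t: 44.15
position: [0.5867, -0.2948, 0.0932]
ee_rot: [3.141, -0.002, 3.076]
ft_force: [-0.5, 0.2, 0.1]
grip_width: 0.0134
finger_force: 30.0
```

Run:
```python
from h import *
o=ctrl.get_obs(); print(o['position'].round(4),o['ee_rot'].round(3),o['qpos'].round(2),o['grip_width'])
f=grab('wrist','w10'); print(blobs(f,(100,120,60),(125,255,255),.019,300))
print(blobs(f,(15,120,90),(30,255,255),o['position'][2]-.005,40,(235,120,280,262)))
```

```text
[ 0.5867 -0.2948  0.0932] [ 3.141e+00 -2.000e-03  3.076e+00] [ 0.09  0.53  0.41  1.55 -0.23  1.12  2.06] 0.013388427839377172
[([226, 12], 0.4437, -0.3078, 114.1, 14.4, 86.3), ([228, 96], 0.5021, -0.3115, 114.1, 52.5, 86.3), ([233, 201], 0.5857, -0.317, 113.9, 41.9, 86.3)]
[([257, 228], 0.5807, -0.2943, 26.2, 13.1, -4.3)]
```

>>> play_rows --deltas '[{"delta_pos": [0.03,0,-0.45],"delta_rot": [0,0,0]},{"delta_pos": [0,0,-0.35],"delta_rot": [0,0,0]},{"delta_pos": [0,0,-0.2],"delta_rot": [0,0,0]},{"delta_pos": [0,0,-0.06],"delta_rot": [0,0,0]},{"delta_pos": [0,0,0],"delta_rot": [0,0,0]},{"delta_pos": [0,0,0],"delta_rot": [0,0,0]}]'

```text
t: 44.95
position: [0.5896, -0.2947, 0.0326]
ee_rot: [-3.141, 0.001, 3.077]
ft_force: [-0.8, -0.3, 2.3]
grip_width: 0.0131
finger_force: 30.0
```

>>> play_rows --deltas '[{"delta_pos": [0,0,0],"delta_rot": [0,0,0]},{"delta_pos": [0,0,0],"delta_rot": [0,0,0]},{"delta_pos": [0,0,0.4],"delta_rot": [0,0,0]},{"delta_pos": [0,0,0.6],"delta_rot": [0,0,0]},{"delta_pos": [0,0,0.6],"delta_rot": [0,0,0]},{"delta_pos": [0,0,0.4],"delta_rot": [0,0,0]},{"delta_pos": [0,0,0],"delta_rot": [0,0,0]}]' --grip 0.27

```text
t: 45.82
position: [0.5903, -0.2949, 0.154]
ee_rot: [-3.141, 0.003, 3.077]
ft_force: [0.6, -0.2, -0.4]
grip_width: 0.0232
finger_force: 0.0
```

Run:
```python
from h import *
o=ctrl.get_obs(); print(o['position'].round(4),o['ee_rot'].round(3))
f=grab('wrist','w11'); print('pos',[b for b in blobs(f,(100,120,60),(125,255,255),.019,300)])
print([b for b in blobs(f,(15,120,90),(30,255,255),.025,40,(190,20,310,240))])
```

```text
[ 0.5903 -0.2949  0.154 ] [-3.141e+00  3.000e-03  3.077e+00]
pos [([233, 18], 0.4357, -0.3074, 113.8, 28.8, 86.3), ([234, 94], 0.5015, -0.3115, 114.0, 52.4, 86.4), ([236, 180], 0.5865, -0.317, 113.9, 41.3, 86.4)]
[([199, 222], 0.6285, -0.36, 19.4, 4.6, 86.4), ([237, 23], 0.4417, -0.3031, 12.4, 5.5, 86.3), ([237, 98], 0.5053, -0.3081, 35.5, 12.6, -4.4), ([254, 223], 0.636, -0.2978, 38.8, 11.7, 86.4), ([257, 181], 0.5871, -0.2947, 25.6, 12.4, -3.3), ([308, 139], 0.5484, -0.2413, 88.1, 3.9, -3.2)]
```

>>> play_rows --deltas '[{"delta_pos": [-0.06,0.7,0],"delta_rot": [0,0,0.062]},{"delta_pos": [-0.06,0.7,0],"delta_rot": [0,0,0]},{"delta_pos": [-0.06,0.7,0],"delta_rot": [0,0,0]},{"delta_pos": [-0.06,0.7,0],"delta_rot": [0,0,0]},{"delta_pos": [-0.06,0.7,0],"delta_rot": [0,0,0]},{"delta_pos": [-0.06,0.7,0],"delta_rot": [0,0,0]},{"delta_pos": [-0.07,0.7,0],"delta_rot": [0,0,0]},{"delta_pos": [-0.07,0.72,0],"delta_rot": [0,0,0]},{"delta_pos": [-0.07,0.71,0],"delta_rot": [0,0,0]},{"delta_pos": [0,0,-0.5],"delta_rot": [0,0,0]},{"delta_pos": [0,0,-0.5],"delta_rot": [0,0,0]},{"delta_pos": [0,0,0],"delta_rot": [0,0,0]}]'

```text
t: 47.38
position: [0.5528, 0.0851, 0.0889]
ee_rot: [-3.14, -0.006, -3.141]
ft_force: [-0.2, -0.1, 1.1]
grip_width: 0.0236
finger_force: 0.0
```

```bash
python3 scan.py .054|grep -v '^$' | tail -9
```

```text
[0.5528 0.0851 0.0889] [-3.14  -0.006 -3.141] 0.023635872940479103
212 248 266 [0.5473 0.0785] 0.0919 | 
218 248 266 [0.5519 0.0784] 0.0919 | 
224 248 265 [0.5565 0.0784] 0.0913 | 
230 248 265 [0.5611 0.0784] 0.0913 | 
236 248 265 [0.5658 0.0783] 0.0914 |
```

>>> play_rows --deltas '[{"delta_pos": [0,0,-0.3],"delta_rot": [0,0,0]},{"delta_pos": [0,0,-0.22],"delta_rot": [0,0,0]},{"delta_pos": [0,0,0],"delta_rot": [0,0,0]},{"delta_pos": [0,0,0],"delta_rot": [0,0,0]}]'

```text
t: 47.92
position: [0.5553, 0.0854, 0.0611]
ee_rot: [3.141, 0.0, -3.141]
ft_force: [0.4, -0.3, -0.2]
grip_width: 0.0234
finger_force: 0.0
```

>>> play_rows --deltas '[{"delta_pos": [0,0,0],"delta_rot": [0,0,0]},{"delta_pos": [0,0,0],"delta_rot": [0,0,0]},{"delta_pos": [0,0,0],"delta_rot": [0,0,0]},{"delta_pos": [0,0,0.3],"delta_rot": [0,0,0]},{"delta_pos": [0,0,0.6],"delta_rot": [0,0,0]},{"delta_pos": [0,0,0.6],"delta_rot": [0,0,0]},{"delta_pos": [0,0,0],"delta_rot": [0,0,0]}]' --grip 0

```text
t: 48.8
position: [0.557, 0.0857, 0.155]
ee_rot: [3.14, 0.006, -3.141]
ft_force: [0.5, 0.8, -0.6]
grip_width: 0.0135
finger_force: 30.0
```

>>> play_rows --deltas '[{"delta_pos": [0.05,-0.7,0],"delta_rot": [0,0,-0.062]},{"delta_pos": [0.05,-0.7,0],"delta_rot": [0,0,0]},{"delta_pos": [0.05,-0.7,0],"delta_rot": [0,0,0]},{"delta_pos": [0.05,-0.7,0],"delta_rot": [0,0,0]},{"delta_pos": [0.05,-0.7,0],"delta_rot": [0,0,0]},{"delta_pos": [0.05,-0.7,0],"delta_rot": [0,0,0]},{"delta_pos": [0.05,-0.7,0],"delta_rot": [0,0,0]},{"delta_pos": [0.05,-0.7,0],"delta_rot": [0,0,0]},{"delta_pos": [0.05,-0.71,0],"delta_rot": [0,0,0]},{"delta_pos": [0.06,-0.71,0],"delta_rot": [0,0,0]},{"delta_pos": [0,0,-0.5],"delta_rot": [0,0,0]},{"delta_pos": [0,0,-0.4],"delta_rot": [0,0,0]}]'

```text
t: 50.3
position: [0.5851, -0.3362, 0.0956]
ee_rot: [3.141, -0.001, 3.076]
ft_force: [-0.1, 0.9, -0.0]
grip_width: 0.0133
finger_force: 30.0
```

Run:
```python
from h import *
o=ctrl.get_obs(); print(o['position'].round(4),o['ee_rot'].round(3),o['qpos'].round(2),o['grip_width'])
f=grab('wrist','w12'); print(blobs(f,(100,120,60),(125,255,255),.019,300))
print(blobs(f,(15,120,90),(30,255,255),o['position'][2]-.007,40,(235,120,280,262)))
```

```text
[ 0.5851 -0.3362  0.0956] [ 3.141e+00 -1.000e-03  3.076e+00] [ 0.15  0.57  0.43  1.49 -0.25  1.14  2.13] 0.013260954499863482
[([278, 199], 0.5859, -0.3174, 114.0, 42.2, 86.3), ([281, 94], 0.502, -0.3119, 114.0, 52.1, 86.3), ([283, 11], 0.4439, -0.3081, 114.0, 13.9, 86.3)]
[([257, 230], 0.5816, -0.3358, 23.4, 13.5, -4.3)]
```

>>> play_rows --deltas '[{"delta_pos": [0,0,-0.45],"delta_rot": [0,0,0]},{"delta_pos": [0,0,-0.35],"delta_rot": [0,0,0]},{"delta_pos": [0,0,-0.2],"delta_rot": [0,0,0]},{"delta_pos": [0,0,-0.06],"delta_rot": [0,0,0]},{"delta_pos": [0,0,0],"delta_rot": [0,0,0]},{"delta_pos": [0,0,0],"delta_rot": [0,0,0]}]'

```text
t: 51.1
position: [0.5862, -0.3361, 0.034]
ee_rot: [-3.141, 0.001, 3.077]
ft_force: [0.4, -0.1, -0.2]
grip_width: 0.0131
finger_force: 30.0
```

>>> play_rows --deltas '[{"delta_pos": [0,0,0],"delta_rot": [0,0,0]},{"delta_pos": [0,0,0],"delta_rot": [0,0,0]},{"delta_pos": [0,0,0.4],"delta_rot": [0,0,0]},{"delta_pos": [0,0,0.6],"delta_rot": [0,0,0]},{"delta_pos": [0,0,0.6],"delta_rot": [0,0,0]},{"delta_pos": [-0.5,0,0.6],"delta_rot": [0,0,0]},{"delta_pos": [-0.7,0,0.4],"delta_rot": [0,0,0]},{"delta_pos": [-0.7,0,0.2],"delta_rot": [0,0,0]},{"delta_pos": [0,0,0],"delta_rot": [0,0,0]},{"delta_pos": [0,0,0],"delta_rot": [0,0,0]}]' --grip 0.27

```text
t: 52.35
position: [0.4723, -0.3354, 0.2013]
ee_rot: [3.141, 0.001, 3.078]
ft_force: [-0.9, 0.5, -0.6]
grip_width: 0.0236
finger_force: 0.0
```

Run:
```python
from h import *
o=ctrl.get_obs(); print(o['position'].round(4))
f=grab('wrist','w13'); print('pos',[b for b in blobs(f,(100,120,60),(125,255,255),.019,300)])
print([b for b in blobs(f,(15,120,90),(30,255,255),.025,40) if b[2]<-.2])
im=cv2.imread('pics/w13.png')
f=grab('top','t9'); print(blobs(f,(0,150,80),(7,255,255),.083,5,(270,215,340,255)))
cv2.imwrite('pics/end.png',np.vstack([cv2.resize(cv2.imread('pics/t9.png')[130:290,80:440],(720,320)),cv2.resize(im,None,fx=.7,fy=.7)[:,:].copy() if 0 else cv2.copyMakeBorder(cv2.resize(im[:250],(512,250)),0,0,0,208,cv2.BORDER_CONSTANT)]))
```

```text
[ 0.4723 -0.3354  0.2013]
pos [([257, 244], 0.5675, -0.3411, 50.1, 14.5, 86.4), ([277, 193], 0.5005, -0.3118, 113.8, 53.3, 86.4), ([279, 123], 0.4155, -0.3062, 113.5, 63.4, 86.4)]
[([280, 197], 0.5031, -0.3088, 38.8, 12.2, -2.6), ([283, 125], 0.4173, -0.3023, 46.9, 13.0, -3.9), ([297, 301], 0.6425, -0.3053, 481.5, 60.3, 86.4), ([310, 262], 0.5957, -0.2742, 71.7, 13.8, 2.2), ([320, 109], 0.4585, -0.3401, 583.8, 336.6, 86.4)]
[([312, 237], 0.4445, -0.0936, 15.5, 14.7, 63.5)]
```

View pics/end.png

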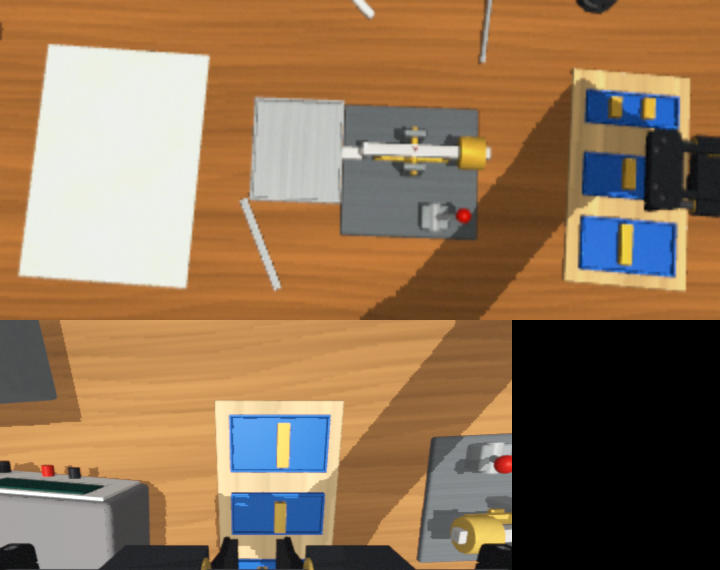

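All bars lie inside their trays: the shorts at (615,106) and (650,107), mid at (629,174), long at (626,244). The pan is empty, the lever is back, and the bystanders in view have not moved.

```bash
python3 -c "
from workcell import ctrl
print(ctrl.hand_in())"
```

```text
the job is handed in; nothing more can be done
None
```

The job is handed in, with no verdict returned: all four spacers (two short, one mid, one long) were weighed in the pan and now lie flat in their matching trays, the lever is back with the beam arrested, and the arm is clear.

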